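# Nip an end mill in the length gauge with the inner knob

### The job

Take the end mill from its wooden cradle and lay it in the V nest of the length gauge, between the slide and the end stop, and let go of it. Then turn only the inner knob clockwise until the slide has pushed the cutter up against the end stop and nips it there lightly (about 10 N, in no case as much as 25 N), and let go of the knob. The outer zero ring under the knob is already set and must not be turned; leave the blue bin, the plastic case and the collet where they are.

Things in the scene. Friction and masses are not known exactly. Their poses are not given: they have to be found in the camera images.
- cutter: steel end mill, cylinder 16 mm in diameter, 90 mm long, about 130 g, half plain shank, half flutes; origin at its middle on the axis, y along it. Starts level on two V supports of a pale wooden cradle, axis 55 mm above the bench, 50 mm clear between the supports about its middle, free to about 10 mm above the bench: pinch it there from above. It may be laid in the gauge either way round.
- gauge: fixed length gauge: steel base 90 x 230 x 12 mm, grey head block (76 x 70 mm, top at 64 mm, centred at y=-105 mm), two V supports 8 mm thick (centred at y=-24 and +38 mm), end stop. Origin under it at bench height; z up, y from head to end stop. A seated cutter's axis is 55 mm up, along y at x=0. The end stop's face is at y=+55 mm give or take 6 mm (set by hand, not measured).
- nest (a point): point on the axis line of a seated cutter, at y=0 of the gauge, 55 mm above the bench; axes as the gauge's
- slide: measuring slide, steel rod 14 mm in diameter with a 9 mm sprung nose, moves out of the head along the gauge's +y at 55 mm height; origin at the centre of the nose's front face when unloaded. The nose spring is 4 N per mm (40 N per rad of knob): its force grows once the cutter has met the end stop; before that it pushes the cutter along with under 2 N.
- inner_top (a point): centre of the top face of the inner knob, on the vertical knob axis, 102 mm above the bench; the knob is a ribbed aluminium cylinder 26 mm in diameter that stands 24 mm proud of the outer ring
- inner (a joint): turn of the inner knob (rad), grows clockwise seen from above, drives the slide out 10 mm per rad; starts at 0 to 0.3, range ends at 3.1. Turns against a steady friction of 0.22 Nm while moving, plus 0.010 Nm per newton of nip, and stays where it is let go. 0.8 rad or more turn freely before the nip begins; 1.0 to 2.6 rad in all are needed, so it may have to be taken twice.
- outer (a joint): turn of the outer zero ring (rad), aluminium, 64 mm in diameter, 13 mm high, on the same axis, its top face 78 mm above the bench, directly below the exposed inner knob. It turns very easily (0.015 Nm), so fingertips must stay above its top face.
- outer_mark (a point): mark on the rim of the outer ring, 31 mm from the knob axis, 78 mm above the bench; it must not move by more than 2.5 mm
- parts_bin: open blue plastic bin, loose, 150 x 105 x 75 mm, bystander; origin at the centre of its underside
- case: clear plastic cutter case, loose, 26 x 110 x 26 mm, lying, bystander; origin at the centre of its underside, long axis y
- collet: steel collet, loose, 32 mm in diameter, 38 mm high, standing, bystander; origin at the centre of its underside
Mind the look-alikes: they are no part of the job. Several things have the shape of the gauge; the one meant has the colours described above.

How it is judged:
On the way, in this order (a step that is already met when the one before it is completed fails the run):
1. the cutter lies in the V nest between slide and end stop, let go (z of cutter in the frame of nest between -0.003 and 0.003 m and x of cutter in the frame of nest between -0.003 and 0.003 m and y of cutter in the frame of nest between -0.012 and 0.018 m and angle between the y axis of cutter and the y axis of gauge, either way round below 0.06 rad and contact force between the fingers and cutter below 0.1 N), for 0.2 s.
2. the slide nips the cutter against the end stop (contact force between slide and cutter above 4 N), for 0.2 s.
At the end, for the whole second after the job is handed in: The cutter lies at rest in the V nest (axis within 3 mm of the nest's, within 0.06 rad), nipped between slide and end stop with 4 to 18 N; both knob and cutter are let go and the outer ring's mark is within 2.5 mm of where it was (contact force between slide and cutter between 4 and 18 N and z of cutter in the frame of nest between -0.003 and 0.003 m and x of cutter in the frame of nest between -0.003 and 0.003 m and angle between the y axis of cutter and the y axis of gauge, either way round below 0.06 rad and linear speed of cutter below 0.01 m/s and velocity of joint inner below 0.05 rad/s and distance of outer_mark from where it was at the start of the episode below 0.0025 m); the robot touches nothing.
It fails at once if the outer ring is turned (its mark moves more than 2.5 mm) (distance of outer_mark from where it was at the start of the episode above 0.0025 m).
It fails at once if the slide presses the cutter with more than 25 N (contact force between slide and cutter above 25 N).
It fails at once if the bin, the case or the collet is pushed more than 15 mm (distance of any of parts_bin, case, collet from where it was at the start of the episode above 0.015 m).
It also fails if it takes over 72 s, if anything falls off the work surface, if the arm or the gripper's body presses on something with over 40 N, if the wrist force passes 120 N, or if a joint passes its speed limit or range.

### The arm

A 6-joint arm with a two-finger parallel gripper is mounted at the origin on the work surface. World frame = base frame: x ahead of the robot, y to its left, z up, the work surface at z = 0. Lengths are in m, angles in rad, forces in N, time in s.
With the tool pointing down it reaches from about 0.375 to 0.975 m from the base axis. Payload 3.8 kg.
Tool frame: the origin (TCP) lies at the very end of the fingers, on their centre line; the grasp point (between the pads) lies 19 mm behind it (bot.grip_point_offset is the distance from the TCP to the grasp point, in m); z points along the fingers, x is the direction in which the jaws open and shut, and the axes are right-handed (so a half turn about z gives the same grasp; the last joint's range is limited). The gripper opens to 85 mm and grips with 20 to 120 N. Pads are 22 mm wide; open, the fingers measure 114 mm over their backs; the gripper's body (76 mm by 85 mm) begins 54 mm behind the grasp point. The pads swing forward as they close: fully open they stand 13 mm farther back than shut.
Start: joints at [1.227, 0.264, 1.604, -0, 1.274, -0.037], TCP at [0.204, 0.643, 0.231] pointing down, gripper open.
Joint ranges: [-2.63, 2.63], [-0.94, 2.18], [0.31, 2.57], [-1.31, 4.45], [0, 2.66], [-2.55, 2.55]. Speed limits (rad/s): [2.57, 2.57, 3.14, 3.14, 3.14, 3.14].

### API

Orientations are given as a rotation vector (axis times angle).
In Python, from workcell import bot, read_camera gives the robot as it stands.
- The arm moves only by the tool arm_command, never from a script. Its argument "rows" is a list of rows, each an object with "delta_rot": the turn, a rotation vector about the tool's x, y, z in rad, a list of three; "xyz": the shift along the tool's x, y, z in m, a list of three; "gripper": the finger opening in m, from 0 to 0.0854. A call has 1 to 12 rows; each row shifts and turns the commanded pose from where the row before left it, along the tool's axes as they then stand; what a row does not reach is not made up. A row lasts 1/10 s, in which the tool goes at most 50 mm and 8.59 degrees, less where a joint would pass 70% of its speed; a pose out of reach is approached as far as the arm can. A call is refused whole if a number of a shift passes 0.05 or a number of a turn 0.15, either way. A call with a gripper value outside its range is refused whole. The fingers move at their own pace and stop on an object; "force" is the grip in N (left out, the last holds). Time passes only in rows, so rows that do not move let the fingers close. It gives the time, the measured TCP pose, the force and the opening at its end, in the units of the state.
- bot.read_state(): the state, without advancing time (a new reading comes with each control period).
- read_camera(name): name is "scene" or "top" or "wrist"; returns a dict with "pixels" (480x640x3 uint8, red, green, blue), "range_z" (480x640 float32, m along the optical axis (not along the pixel's ray), 0 where there is no reading), "intrinsics" (3x3 intrinsics, pixels), "camera_from_world" (4x4, takes a point from world to camera coordinates). Camera axes: x right, y up, looking along -z (the intrinsics and any distortion apply to the point x, -y, -z); pixel columns grow to the right and rows downward; lengths in m; the calibration is good to about 2 mm. A picture is of the moment at which its call begins.
- bot.finish_job(): hands the job in, once; it reports no verdict.
The state is a dict: "time": time; "q": joint angles; "joint_vel": joint speeds; "joint_torque": joint torques, N m; "tool_pos": TCP position; "tcp_rot": TCP orientation; "wrist_force": force on the tool from outside, world axes, zero at the start; "torque": the same for the moment, N m; "width": opening from 0.0 (shut) to 1.0 (fully open).
Only numpy, scipy, OpenCV 4.12 (cv2) and the standard library are available. Lean on these libraries where they do the work, as an engineer would, in place of code of your own. Each camera call takes 0.05 s, during which the arm holds its last target.

## Working session

There is one attempt and no reset: what is moved stays moved. The work goes in short steps, Python scripts to look and compute and a tool call to move; the robot and the scene stay as the last step left them, time stands still between calls to the robot, and variables do not carry over. Pictures are saved under pics/ and viewed, and the job is handed in when it is done.

Besides the shell and the picture viewer there is one more tool, called by a JSON object that holds its "fn" and its "kwargs", one argument or row to a line. arm_command: Moves the arm, as the interface text tells. Its arguments: {"type":"object","properties":{"rows":{"type":"array","items":{"type":"object","properties":{"delta_rot":{"type":"array","items":{"type":"number"}},"xyz":{"type":"array","items":{"type":"number"}},"gripper":{"type":"number"}}}},"force":{"type":"number"}},"required":["rows"]}

```bash
ls; mkdir -p pics
cat > h.py <<'E'
import numpy as np, cv2
from workcell import bot, read_camera
def snap(n,f):
    d=read_camera(n); cv2.imwrite('pics/'+f,cv2.cvtColor(d['pixels'],cv2.COLOR_RGB2BGR)); np.savez('pics/'+f[:-4]+'.npz',**{k:np.asarray(v) for k,v in d.items()}); return d
def load(f): return dict(np.load('pics/'+f))
def ray(d,u,v):
    K=d['intrinsics'];T=np.linalg.inv(d['camera_from_world'])
    c=np.array([(u-K[0,2])/K[0,0],-(v-K[1,2])/K[1,1],-1.0])
    return T[:3,3],T[:3,:3]@c
def onz(d,u,v,z):
    o,r=ray(d,u,v); return o+r*(z-o[2])/r[2]
def pt(d,u,v):
    o,r=ray(d,u,v); return o+r*d['range_z'][int(v),int(u)]
def proj(d,p):
    T=d['camera_from_world'];K=d['intrinsics'];c=T[:3,:3]@np.asarray(p)+T[:3,3]
    return K[0,2]+K[0,0]*c[0]/-c[2],K[1,2]+K[1,1]*(-c[1])/-c[2]
E
python3 - <<'E'
from h import *
print(bot.read_state())
for n in ['scene','top','wrist']:
    d=snap(n,n+'0.png'); print(n,d['intrinsics'],d['camera_from_world'],[k for k in d])
E
```

```text
pics
{'time': 0.0, 'q': array([ 1.22712527e+00,  2.64753494e-01,  1.60536736e+00,  1.16574762e-05,
        1.27369900e+00, -3.69071068e-02]), 'joint_vel': array([1.34356007e-04, 2.78606373e-04, 1.17431476e-03, 9.85663466e-04,
       3.18706951e-05, 6.94476302e-04]), 'joint_torque': array([-1.15246443e-03, -5.15097606e+01, -3.67322409e+01, -8.06748153e-05,
        1.24601190e-02,  2.49008178e-05]), 'tool_pos': array([0.2035908 , 0.64280235, 0.22996538]), 'tcp_rot': array([ 2.5337586 ,  1.85522986, -0.00290571]), 'wrist_force': array([0.40899438, 0.31829351, 0.60733164]), 'torque': array([ 0.03369408,  0.05447884, -0.00457881]), 'width': 0.9989217978958761}
scene [[530.89184121   0.         317.68146936]
 [  0.         530.89184121 245.47762107]
 [  0.           0.           1.        ]] [[ 5.74291144e-01  8.18651132e-01  7.97675528e-05 -3.23893784e-01]
 [-5.41712364e-01  3.79943046e-01  7.49793969e-01  2.17566252e-01]
 [ 6.13789374e-01 -4.30643248e-01  6.61671366e-01 -1.28968447e+00]
 [ 0.00000000e+00  0.00000000e+00  0.00000000e+00  1.00000000e+00]] ['pixels', 'range_z', 'intrinsics'
[... 174 characters left out ...]
595    0.00904734 -0.01928509]
 [ 0.99190785  0.02789455  0.12385762 -0.55335552]
 [-0.12405983  0.00563232  0.99225875 -1.11106357]
 [ 0.          0.          0.          1.        ]] ['pixels', 'range_z', 'intrinsics', 'camera_from_world']
wrist [[403.68937811   0.         322.14963194]
 [  0.         403.68937811 241.32826154]
 [  0.           0.           1.        ]] [[ 3.01136697e-01  9.53580933e-01 -3.07401318e-04 -6.74503285e-01]
 [-9.00780873e-01  2.84356858e-01 -3.28230095e-01  4.27599325e-02]
 [-3.12906549e-01  9.91190279e-02  9.44597750e-01 -3.80318667e-01]
 [ 0.00000000e+00  0.00000000e+00  0.00000000e+00  1.00000000e+00]] ['pixels', 'range_z', 'intrinsics', 'camera_from_world']
```

View pics/scene0.png

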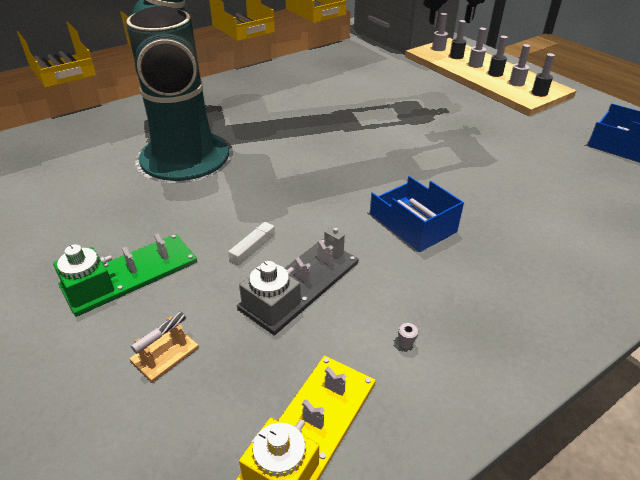

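View pics/top0.png

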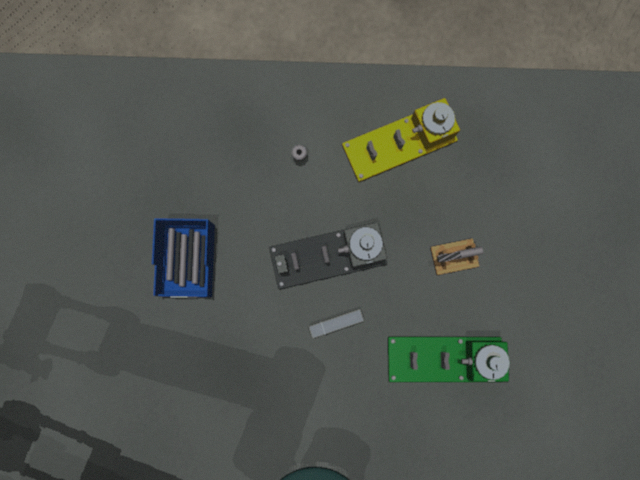

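View pics/wrist0.png

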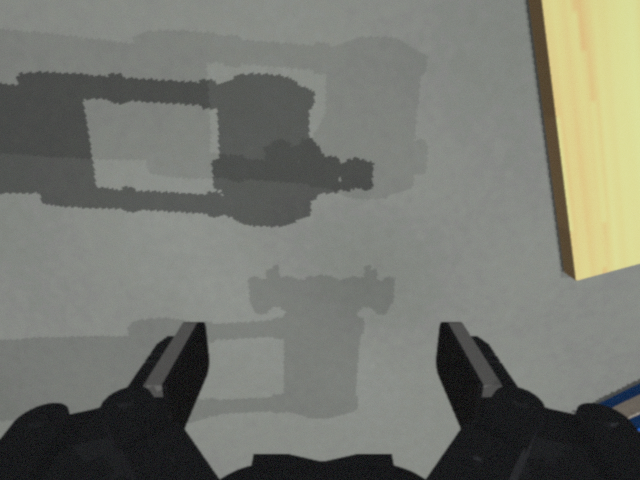

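Candidates (top image px). Gauge: grey (328,255), yellow (400,140), green (448,360). By description the gauge is the grey one with an end stop. Cutter: in the cradle (457,255), against rods in the bin (183,255) and the rack tools (scene 490,70). I choose the one in the cradle. I'll check both choices in crops.

Run:
```python
from h import *
t=load('top0.npz')
for n,u,v,z in [('headknob',367,243,.102),('stop',282,264,.06),('basecornerLT',270,249,.012),('baseLB',281,288,.012),('cradle',457,255,.02),('cutL',441,261,.055),('cutR',482,250,.055),('bin',183,258,.04),('case',336,323,.026),('collet',300,153,.038),('green',490,360,.1)]:
    print(n,onz(t,u,v,z).round(3),pt(t,u,v).round(3))
im=cv2.imread('pics/top0.png')
a=cv2.resize(im[210:300,260:500],None,fx=3.3,fy=3.3,interpolation=cv2.INTER_CUBIC)
cv2.imwrite('pics/crop_top.png',a)
im=cv2.imread('pics/scene0.png')
cv2.imwrite('pics/crop_scene.png',cv2.resize(im[220:390,120:370],None,fx=3.2,fy=3.2,interpolation=cv2.INTER_CUBIC))
```

```text
headknob [ 0.542 -0.086  0.102] [ 0.542 -0.086  0.098]
stop [0.501 0.077 0.06 ] [0.501 0.077 0.06 ]
basecornerLT [0.535 0.106 0.012] [0.535 0.106 0.014]
baseLB [0.455 0.081 0.012] [ 0.456  0.082 -0.004]
cradle [ 0.532 -0.277  0.02 ] [0.412 0.002 1.171]
cutL [ 0.516 -0.237  0.055] [ 0.516 -0.237  0.053]
cutR [ 0.54  -0.318  0.055] [ 0.539 -0.315  0.065]
bin [0.509 0.277 0.04 ] [0.51  0.281 0.023]
case [ 0.388 -0.033  0.026] [ 0.388 -0.033  0.024]
collet [0.732 0.05  0.038] [0.733 0.05  0.034]
green [ 0.329 -0.319  0.1  ] [ 0.329 -0.319  0.1  ]
```

View pics/crop_top.png

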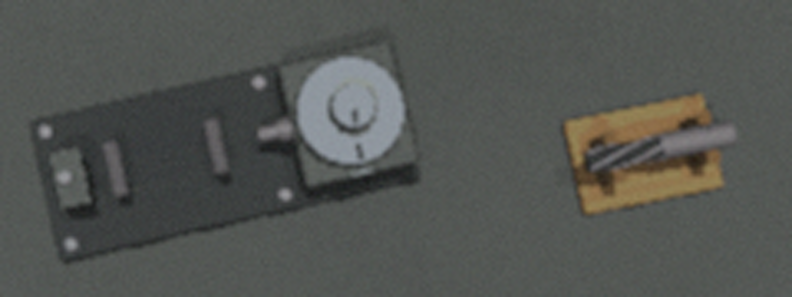

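View pics/crop_scene.png

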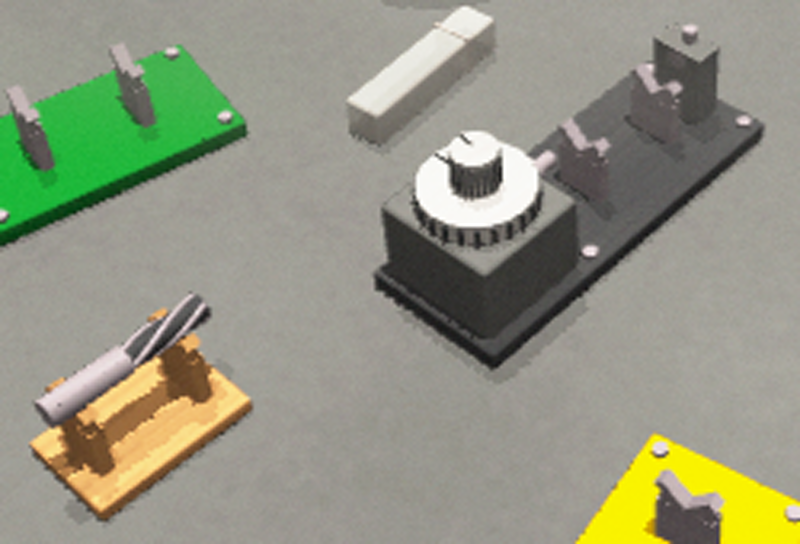

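Crops confirm it: the grey head and steel base with an end stop at crop (685,75), and the only wooden cradle holding the half-shank, half-flute cutter. Next, I'll compute the move.

```bash
cat >> h.py <<'E'
from scipy.spatial.transform import Rotation as Ro
def st():
    s=bot.read_state(); R=Ro.from_rotvec(s['tcp_rot']).as_matrix(); return s,s['tool_pos'],R
def plan(p,xang=None):
    """turn about tool z needed to put tool x at world angle xang (mod pi), then shift in the turned tool frame"""
    s,p0,R=st(); a0=np.arctan2(R[1,0],R[0,0]); tilt=Ro.from_matrix(R)
    if xang is None: xang=a0
    d=(xang-a0+np.pi/2)%np.pi-np.pi/2   # world yaw change
    # tool z is down: world yaw +d = tool z turn -d
    Rt=np.array([[np.cos(a0+d),np.sin(a0+d),0],[np.sin(a0+d),-np.cos(a0+d),0],[0,0,-1]]).T
    Rt=np.column_stack([[np.cos(a0+d),np.sin(a0+d),0],[np.sin(a0+d),-np.cos(a0+d),0],[0,0,-1]])
    rv=Ro.from_matrix(R.T@Rt).as_rotvec()
    print('t',s['time'],'p',p0.round(4),'xang',round(a0,4),'zaxis',R[:,2].round(4),'turn',rv.round(4),'shift(after turn)',(Rt.T@(np.asarray(p)-p0)).round(4),'q',s['q'].round(2),'w',round(s['width'],3),'F',s['wrist_force'].round(1))
E
python3 - <<'E'
from h import *
d=load('wrist0.npz');s,p,R=st()
T=np.linalg.inv(d['camera_from_world']);print('cam in tool',(R.T@(T[:3,3]-p)).round(3),'view dir tool',(R.T@-T[:3,2]).round(3), 'imgright in tool',(R.T@T[:3,0]).round(3))
ang=np.arctan2(.081,-.024)
plan([.528,-.277,.231],ang-np.pi/2)
E
```

```text
cam in tool [-0.    -0.085 -0.143] view dir tool [0.002 0.328 0.945] imgright in tool [ 1.    -0.001 -0.002]
t 0.15 p [0.2037 0.6429 0.2302] xang 1.264 zaxis [-6.0e-04 -1.7e-03 -1.0e+00] turn [9.000e-04 1.700e-03 9.759e-01] shift(after turn) [ 4.960e-02  9.742e-01 -8.000e-04] q [ 1.23  0.26  1.61 -0.    1.27 -0.04] w 0.996 F [ 0.4 -0.2  0.1]
```

{"fn": "arm_command", "kwargs": {
  "rows": [
    {"delta_rot":[0,0,0.122]},
    {"delta_rot":[0,0,0.122]},
    {"delta_rot":[0,0,0.122]},
    {"delta_rot":[0,0,0.122]},
    {"delta_rot":[0,0,0.122]},
    {"delta_rot":[0,0,0.122]},
    {"delta_rot":[0,0,0.122]},
    {"delta_rot":[0,0,0.122]},
    {"xyz":[0.0025,0.049,0]},
    {"xyz":[0.0025,0.049,0]},
    {"xyz":[0.0025,0.049,0]},
    {"xyz":[0.0025,0.049,0]}
  ]
}}

```text
invalid input
```

{"fn": "arm_command", "kwargs": {
  "rows": [
    {"xyz":[0.0025,0.049,0]},
    {"xyz":[0.0025,0.049,0]},
    {"xyz":[0.0025,0.049,0]},
    {"xyz":[0.0025,0.049,0]},
    {"xyz":[0.0025,0.049,0]},
    {"xyz":[0.0025,0.049,0]},
    {"xyz":[0.0025,0.049,0]},
    {"xyz":[0,0.049,0]},
    {"xyz":[0,0,0]},
    {"xyz":[0,0,0]}
  ]
}}

```text
invalid input
```

Run:
```python
from h import *
plan([.528,-.277,.231],np.arctan2(.081,-.024)-np.pi/2)
snap('wrist','wrist1.png')
```

```text
t 0.15 p [0.2037 0.6429 0.2302] xang 1.264 zaxis [-6.0e-04 -1.7e-03 -1.0e+00] turn [9.000e-04 1.700e-03 9.759e-01] shift(after turn) [ 4.960e-02  9.742e-01 -8.000e-04] q [ 1.23  0.26  1.61 -0.    1.27 -0.04] w 0.996 F [ 0.4 -0.2  0.1]
```

View pics/wrist1.png

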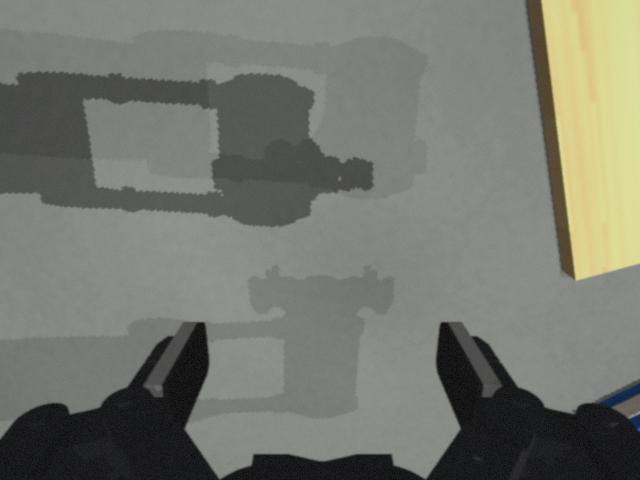

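The calls were refused, so every row probably needs all three keys.

{"fn": "arm_command", "kwargs": {
  "rows": [
    {"delta_rot":[0,0,0.122],"xyz":[0,0,0],"gripper":0.085},
    {"delta_rot":[0,0,0.122],"xyz":[0,0,0],"gripper":0.085},
    {"delta_rot":[0,0,0.122],"xyz":[0,0,0],"gripper":0.085},
    {"delta_rot":[0,0,0.122],"xyz":[0,0,0],"gripper":0.085},
    {"delta_rot":[0,0,0.122],"xyz":[0,0,0],"gripper":0.085},
    {"delta_rot":[0,0,0.122],"xyz":[0,0,0],"gripper":0.085},
    {"delta_rot":[0,0,0.122],"xyz":[0,0,0],"gripper":0.085},
    {"delta_rot":[0,0,0.122],"xyz":[0,0,0],"gripper":0.085},
    {"delta_rot":[0,0,0],"xyz":[0.0025,0.049,0],"gripper":0.085},
    {"delta_rot":[0,0,0],"xyz":[0.0025,0.049,0],"gripper":0.085},
    {"delta_rot":[0,0,0],"xyz":[0.0025,0.049,0],"gripper":0.085},
    {"delta_rot":[0,0,0],"xyz":[0.0025,0.049,0],"gripper":0.085}
  ]
}}

```text
time: 1.4
tool_pos: [0.2693, 0.4566, 0.2309]
tcp_rot: [3.108, 0.452, -0.0]
wrist_force: [0.8, 0.1, 0.1]
width: 0.995
```

{"fn": "arm_command", "kwargs": {
  "rows": [
    {"delta_rot":[0,0,0],"xyz":[0.0025,0.049,0],"gripper":0.085},
    {"delta_rot":[0,0,0],"xyz":[0.0025,0.049,0],"gripper":0.085},
    {"delta_rot":[0,0,0],"xyz":[0.0025,0.049,0],"gripper":0.085},
    {"delta_rot":[0,0,0],"xyz":[0.0025,0.049,0],"gripper":0.085},
    {"delta_rot":[0,0,0],"xyz":[0.0025,0.049,0],"gripper":0.085},
    {"delta_rot":[0,0,0],"xyz":[0.0025,0.049,0],"gripper":0.085},
    {"delta_rot":[0,0,0],"xyz":[0.0025,0.049,0],"gripper":0.085},
    {"delta_rot":[0,0,0],"xyz":[0.0025,0.049,0],"gripper":0.085},
    {"delta_rot":[0,0,0],"xyz":[0,0,0],"gripper":0.085},
    {"delta_rot":[0,0,0],"xyz":[0,0,0],"gripper":0.085}
  ]
}}

```text
time: 2.4
tool_pos: [0.3997, 0.0871, 0.2312]
tcp_rot: [-3.109, -0.444, 0.0]
wrist_force: [-0.6, -0.1, 0.1]
width: 0.996
```

Run:
```python
from h import *
plan([.528,-.277,.231],np.arctan2(.081,-.024)-np.pi/2)
snap('wrist','wrist1.png')
```

```text
t 2.4 p [0.3997 0.0871 0.2312] xang 0.2837 zaxis [-3.e-04  5.e-04 -1.e+00] turn [-0.0006  0.0002 -0.0043] shift(after turn) [1.960e-02 3.855e-01 2.000e-04] q [ 0.15 -0.26  2.13  0.    1.27 -0.13] w 0.996 F [-0.6 -0.1  0.1]
```

View pics/wrist1.png

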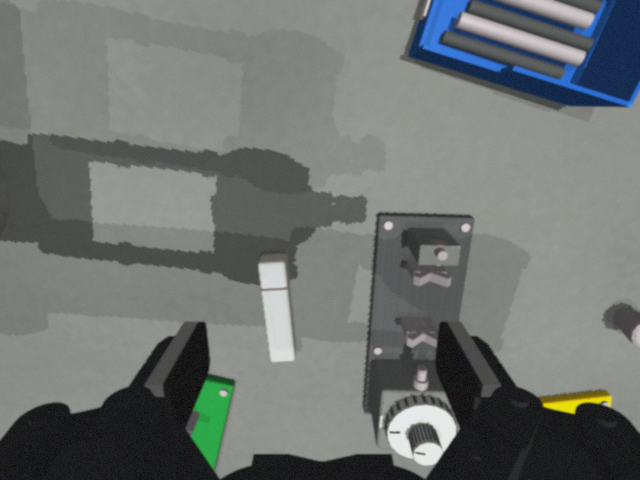

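{"fn": "arm_command", "kwargs": {
  "rows": [
    {"delta_rot":[0,0,0],"xyz":[0.03,0.045,0],"gripper":0.085},
    {"delta_rot":[0,0,0],"xyz":[0.03,0.04,0],"gripper":0.085},
    {"delta_rot":[0,0,0],"xyz":[0.03,0.04,0],"gripper":0.085},
    {"delta_rot":[0,0,0],"xyz":[0,0.03,0],"gripper":0.085},
    {"delta_rot":[0,0,0],"xyz":[0,0,0],"gripper":0.085},
    {"delta_rot":[0,0,0],"xyz":[0,0,0],"gripper":0.085}
  ]
}}

```text
time: 3.05
tool_pos: [0.5266, -0.0303, 0.2307]
tcp_rot: [-3.108, -0.453, 0.002]
wrist_force: [-0.2, -0.1, -0.1]
width: 0.996
```

Run:
```python
from h import *
plan([.528,-.277,.231],np.arctan2(.081,-.024)-np.pi/2)
snap('wrist','wrist2.png')
```

```text
t 3.05 p [ 0.5266 -0.0303  0.2307] xang 0.2897 zaxis [-0.0015  0.001  -1.    ] turn [-0.0014  0.0012  0.0016] shift(after turn) [-0.0687  0.2369 -0.0003] q [-0.11 -0.01  1.92  0.    1.24 -0.4 ] w 0.996 F [-0.2 -0.1 -0.1]
```

View pics/wrist2.png

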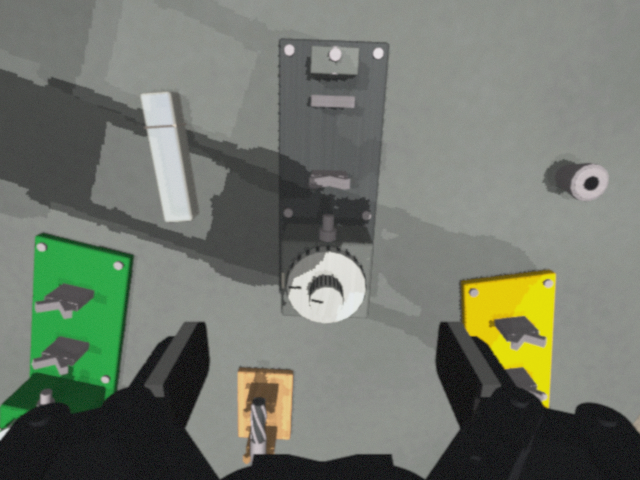

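Run:
```python
from h import *
im=cv2.imread('pics/wrist2.png')
cv2.imwrite('pics/c2a.png',cv2.resize(im[35:235,265:405],None,fx=4,fy=3,interpolation=cv2.INTER_CUBIC)[:600])
cv2.imwrite('pics/c2b.png',cv2.resize(im[230:330,270:385],None,fx=5,fy=5,interpolation=cv2.INTER_CUBIC))
```

```text
(no output)
```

View pics/c2a.png

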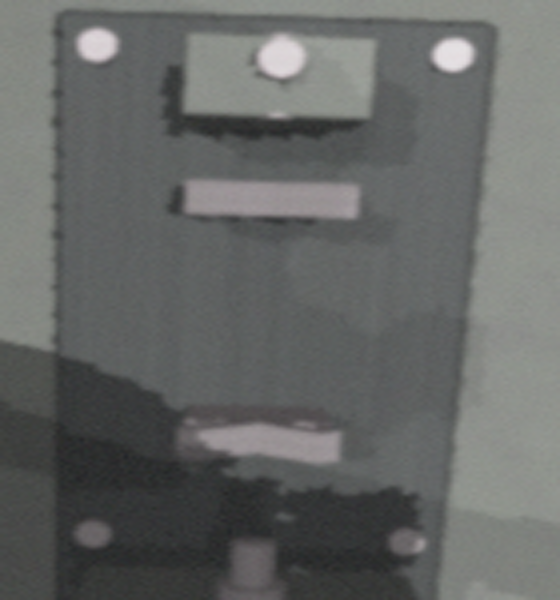

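View pics/c2b.png

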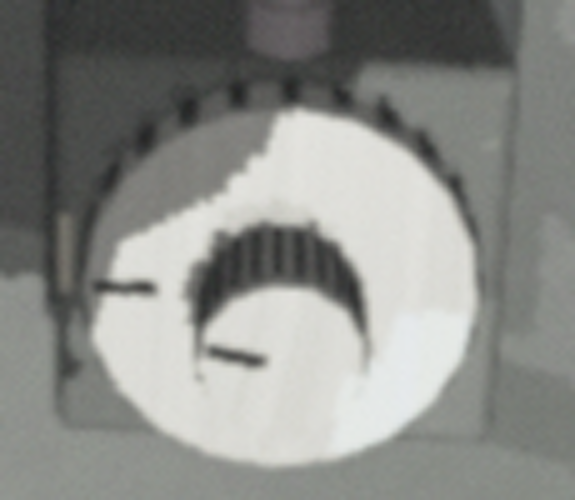

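```bash
cat >> h.py <<'E'
def cloud(d):
    K=d['intrinsics'];T=np.linalg.inv(d['camera_from_world']);z=d['range_z']
    v,u=np.mgrid[0:480,0:640]
    c=np.stack([(u-K[0,2])/K[0,0]*z,-(v-K[1,2])/K[1,1]*z,-z],-1)
    P=c@T[:3,:3].T+T[:3,3]; P[z==0]=np.nan
    return P
E
python3 - <<'E'
from h import *
d=load('wrist2.npz');P=cloud(d)
def win(u0,v0,u1,v1,zl,zh):
    Q=P[v0:v1,u0:u1].reshape(-1,3); m=(Q[:,2]>zl)&(Q[:,2]<zh); return Q[m]
print('knob'); k=win(285,240,370,330,.095,.11); print(len(k),k.mean(0).round(4),cv2.minEnclosingCircle(k[:,:2].astype(np.float32)))
r=win(280,240,375,330,.073,.083);print('ring',len(r),r[:,2].mean(),cv2.minEnclosingCircle(r[:,:2].astype(np.float32)))
for n,w in [('stop',(300,40,365,80)),('v2',(300,90,365,110)),('v1',(300,165,365,192)),('nose',(318,205,340,243))]:
    q=win(*w,.04,.09); print(n,len(q),q.mean(0).round(4),q[:,2].max().round(4),q.min(0).round(3)); print(cv2.minAreaRect(q[:,:2].astype(np.float32)))
# base corners
for n,u,v in [('c1',265+58/4,35+12/3),('c2',265+496/4,35+24/3),('s1',265+97/4,35+45/3),('s2',265+453/4,35+55/3),('s3',265+93/4,35+535/3),('s4',265+408/4,35+543/3)]:
    print(n,onz(d,u,v,.012 if n[0]=='c' else .0135).round(4), P[int(v),int(u)].round(4))
print('ring ray',onz(d,326.6,287.3,.078))
E
```

```text
knob
964 [ 0.5453 -0.0827  0.1016] ((0.5456702709197998, -0.08392880111932755), 0.013505879789590836)
ring 3464 0.07811155585843793 ((0.545533299446106, -0.08438635617494583), 0.0334988608956337)
stop 1422 [0.5028 0.0798 0.0624] 0.0727 [0.484 0.068 0.04 ]
((0.5027300119400024, 0.08035855740308762), (0.0340651273727417, 0.018265817314386368), 14.757957458496094)
v2 489 [0.5099 0.0539 0.0513] 0.0573 [0.494 0.046 0.043]
((0.5099244117736816, 0.05394972860813141), (0.0319443941116333, 0.007959233596920967), 14.716212272644043)
v1 481 [ 0.5252 -0.0054  0.0502] 0.0574 [ 0.509 -0.014  0.04 ]
((0.5254465341567993, -0.006020409986376762), (0.03160770982503891, 0.008520165458321571), 14.885977745056152)
nose 447 [ 0.5355 -0.043   0.0587] 0.0641 [ 0.528 -0.053  0.041]
((0.5357672572135925, -0.040982309728860855), (0.018190626055002213, 0.021292854100465775), 14.890849113464355)
c1 [0.4554 0.0872 0.012 ] [ 4.534e-01  8.840e-02 -4.000e-04]
c2 [0.5412 0.1098 0.012 ] [0.5424 0.1116 0.0012]
s1 [0.4652 0.0816 0.0135] [0.4652 0.0813 0.0157]
s2 [0.5352 0.0999 0.0135] [0.5348 0.0999 0.0151]
s3 [ 0.5001 -0.0509  0.0135] [ 0.4998 -0.0503  0.0148]
s4 [ 0.5704 -0.0325  0.0135] [ 0.5701 -0.0321  0.0152]
ring ray [ 0.54613237 -0.08339501  0.078     ]
```

{"fn": "arm_command", "kwargs": {
  "rows": [
    {"delta_rot":[0,0,0],"xyz":[-0.014,0.047,0],"gripper":0.085},
    {"delta_rot":[0,0,0],"xyz":[-0.014,0.047,0],"gripper":0.085},
    {"delta_rot":[0,0,0],"xyz":[-0.014,0.047,0],"gripper":0.085},
    {"delta_rot":[0,0,0],"xyz":[-0.014,0.047,0],"gripper":0.085},
    {"delta_rot":[0,0,0],"xyz":[-0.013,0.047,0],"gripper":0.085},
    {"delta_rot":[0,0,0],"xyz":[0,0,0],"gripper":0.085},
    {"delta_rot":[0,0,0],"xyz":[0,0,0],"gripper":0.085}
  ]
}}

```text
time: 3.8
tool_pos: [0.5273, -0.2759, 0.2312]
tcp_rot: [-3.108, -0.45, 0.0]
wrist_force: [-1.1, 1.1, 0.4]
width: 0.998
```

Run:
```python
from h import *
d=load('wrist2.npz');print('nose',onz(d,328,215,.058), onz(d,340,235,.055))
P=cloud(d); 
o=np.array([.5195,.0172]);yd=np.array([-np.sin(.2566),np.cos(.2566)])
for v in range(205,240,2): print(v,P[v,328].round(3), round(float((P[v,328,:2]-o)@yd),4))
d=snap('wrist','wrist3.png');plan([.528,-.277,.231])
```

```text
nose [ 0.53151932 -0.03050553  0.058     ] [ 0.54634858 -0.04486292  0.055     ]
205 [ 0.533 -0.033  0.013] -0.0521
207 [ 0.533 -0.035  0.013] -0.0538
209 [ 0.534 -0.037  0.012] -0.0559
211 [ 0.535 -0.039  0.012] -0.0578
213 [ 0.535 -0.04   0.013] -0.0596
215 [ 0.532 -0.032  0.054] -0.0504
217 [ 0.532 -0.032  0.06 ] -0.0503
219 [ 0.532 -0.033  0.059] -0.0522
221 [ 0.533 -0.035  0.061] -0.0534
223 [ 0.533 -0.037  0.059] -0.0555
225 [ 0.534 -0.038  0.059] -0.0572
227 [ 0.534 -0.04   0.06 ] -0.0586
229 [ 0.535 -0.041  0.059] -0.0606
231 [ 0.535 -0.043  0.061] -0.062
233 [ 0.535 -0.044  0.062] -0.0631
235 [ 0.536 -0.046  0.062] -0.0649
237 [ 0.537 -0.047  0.062] -0.0666
239 [ 0.537 -0.049  0.062] -0.0682
t 3.85 p [ 0.5274 -0.2751  0.2312] xang 0.2892 zaxis [-3.0e-04  1.2e-03 -1.0e+00] turn [-0.0013 -0.0001  0.    ] shift(after turn) [0.     0.002  0.0002] q [-0.52  0.11  1.78  0.    1.25 -0.81] w 0.998 F [ 0.7 -0.7 -0.1]
```

View pics/wrist3.png

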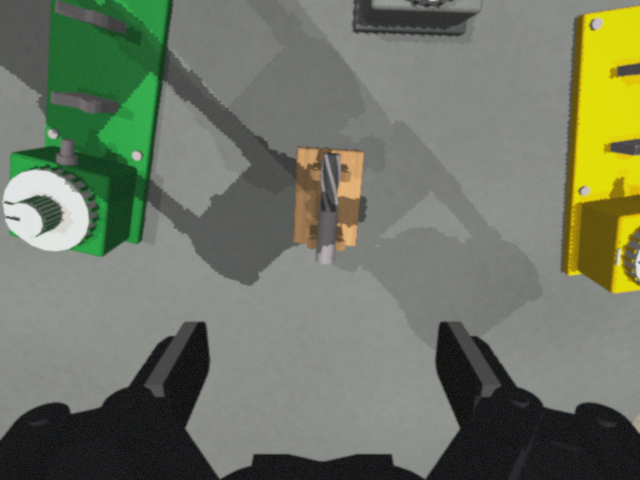

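Run:
```python
from h import *
d=load('wrist3.npz');P=cloud(d)
Q=P[135:280,280:385].reshape(-1,3);Q=Q[(Q[:,2]>.057)&(Q[:,2]<.07)]
print(len(Q),Q.mean(0).round(4),Q.max(0))
r=cv2.minAreaRect(Q[:,:2].astype(np.float32));print(r)
c=Q[:,:2].mean(0);u,s,vt=np.linalg.svd(Q[:,:2]-c);print('dir',vt[0],np.degrees(np.arctan2(*vt[0][::-1]))%180)
t=(Q[:,:2]-c)@vt[0];m=c+vt[0]*(t.max()+t.min())/2;print('mid',m,t.max()-t.min())
print('perp offset of mid',((Q[:,:2]-c)@vt[1]).max(),((Q[:,:2]-c)@vt[1]).min())
a=np.radians(np.degrees(np.arctan2(*vt[0][::-1]))%180)
plan([m[0],m[1],.036],a-np.pi/2)
```

```text
1916 [ 0.5314 -0.2714  0.0612] [ 0.54994589 -0.22728159  0.06520599]
((0.5314618945121765, -0.2722318768501282), (0.02420913055539131, 0.08993762731552124), 12.732908248901367)
dir [-0.22654216  0.97400136] 103.09357947950704
mid [ 0.53163587 -0.27219392] 0.089885137326566
perp offset of mid 0.012129495719475733 -0.012104211515753097
t 3.85 p [ 0.5274 -0.2751  0.2312] xang 0.2892 zaxis [-3.0e-04  1.2e-03 -1.0e+00] turn [-0.0013 -0.0001  0.0607] shift(after turn) [ 0.0048 -0.0019  0.1952] q [-0.52  0.11  1.78  0.    1.25 -0.81] w 0.998 F [ 0.7 -0.7 -0.1]
```

Run:
```python
from h import *
d=load('wrist3.npz');P=cloud(d)
Q=P[135:280,280:385].reshape(-1,3);Q=Q[(Q[:,2]>.0605)&(Q[:,2]<.07)]
for i in range(3):
    c=Q[:,:2].mean(0);u,s,vt=np.linalg.svd(Q[:,:2]-c);w=(Q[:,:2]-c)@vt[1];print(len(Q),w.min(),w.max());Q=Q[abs(w)<.008]
v=vt[0]*np.sign(vt[0][1]);t=(Q[:,:2]-c)@v;m=c+v*(t.max()+t.min())/2;print('mid',m,t.max()-t.min(),v)
a=np.arctan2(v[1],v[0]);print(a)
plan([m[0],m[1],.036],a-np.pi/2)
```

```text
1308 -0.00645481765659654 0.006558562547344654
1308 -0.00645481765659654 0.006558562547344654
1308 -0.00645481765659654 0.006558562547344654
mid [ 0.53151071 -0.27224575] 0.08984158605539741 [-0.22645617  0.97402136]
1.799234114830269
t 3.85 p [ 0.5274 -0.2751  0.2312] xang 0.2892 zaxis [-3.0e-04  1.2e-03 -1.0e+00] turn [-0.0013 -0.0001  0.0608] shift(after turn) [ 0.0046 -0.0019  0.1952] q [-0.52  0.11  1.78  0.    1.25 -0.81] w 0.998 F [ 0.7 -0.7 -0.1]
```

{"fn": "arm_command", "kwargs": {
  "rows": [
    {"delta_rot":[0,0,0.061],"xyz":[0.0045,-0.002,0],"gripper":0.06},
    {"delta_rot":[0,0,0],"xyz":[0,0,0.045],"gripper":0.06},
    {"delta_rot":[0,0,0],"xyz":[0,0,0.045],"gripper":0.06},
    {"delta_rot":[0,0,0],"xyz":[0,0,0.045],"gripper":0.06},
    {"delta_rot":[0,0,0],"xyz":[0,0,0.02],"gripper":0.06},
    {"delta_rot":[0,0,0],"xyz":[0,0,0],"gripper":0.06},
    {"delta_rot":[0,0,0],"xyz":[0,0,0],"gripper":0.06}
  ]
}}

```text
time: 4.55
tool_pos: [0.5317, -0.2721, 0.0769]
tcp_rot: [-3.121, -0.36, -0.0]
wrist_force: [0.8, -0.4, -0.2]
width: 0.707
```

Run:
```python
from h import *
plan([.5315,-.2722,.036],1.7992-np.pi/2)
snap('wrist','wrist4.png')
```

```text
t 4.55 p [ 0.5317 -0.2721  0.0769] xang 0.2295 zaxis [ 1.e-04  2.e-04 -1.e+00] turn [-0.0002 -0.0001  0.0011] shift(after turn) [-0.0002  0.0001  0.0409] q [-0.51  0.26  1.91  0.    0.97 -0.74] w 0.707 F [ 0.8 -0.4 -0.2]
```

View pics/wrist4.png

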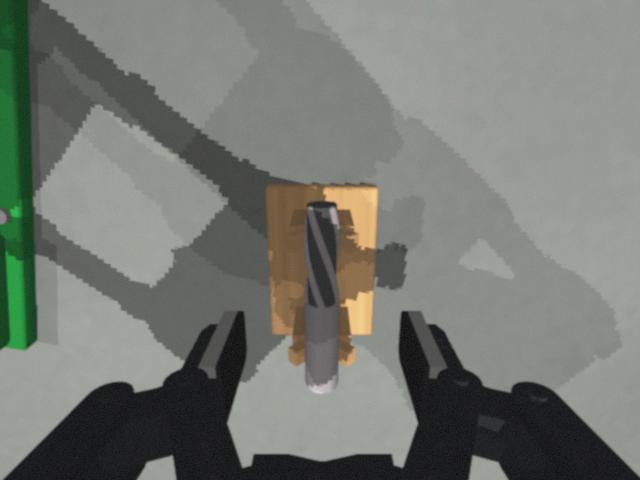

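Cutter centred between the fingers (u=322) and aligned with them. Descending and gripping.

{"fn": "arm_command", "kwargs": {
  "rows": [
    {"delta_rot":[0,0,0],"xyz":[0,0,0.021],"gripper":0.06},
    {"delta_rot":[0,0,0],"xyz":[0,0,0.02],"gripper":0.06},
    {"delta_rot":[0,0,0],"xyz":[0,0,0],"gripper":0.06},
    {"delta_rot":[0,0,0],"xyz":[0,0,0],"gripper":0.02},
    {"delta_rot":[0,0,0],"xyz":[0,0,0],"gripper":0.01},
    {"delta_rot":[0,0,0],"xyz":[0,0,0],"gripper":0.01},
    {"delta_rot":[0,0,0],"xyz":[0,0,0],"gripper":0.01},
    {"delta_rot":[0,0,0],"xyz":[0,0,0],"gripper":0.01},
    {"delta_rot":[0,0,0],"xyz":[0,0,0],"gripper":0.01},
    {"delta_rot":[0,0,0],"xyz":[0,0,0],"gripper":0.01}
  ],
  "force": 50
}}

```text
time: 5.6
tool_pos: [0.5319, -0.2747, 0.0372]
tcp_rot: [3.12, 0.356, 0.002]
wrist_force: [-1.5, 0.2, 6.1]
width: 0.17
```

{"fn": "arm_command", "kwargs": {
  "rows": [
    {"delta_rot":[0,0,0],"xyz":[0,0,-0.02],"gripper":0.01},
    {"delta_rot":[0,0,0],"xyz":[0,0,-0.04],"gripper":0.01},
    {"delta_rot":[0,0,0],"xyz":[0,0,-0.04],"gripper":0.01},
    {"delta_rot":[0,0,0],"xyz":[0,0,-0.03],"gripper":0.01},
    {"delta_rot":[0,0,0],"xyz":[0,0,0],"gripper":0.01},
    {"delta_rot":[0,0,0],"xyz":[0,0,0],"gripper":0.01}
  ]
}}

```text
time: 6.2
tool_pos: [0.5316, -0.2742, 0.1662]
tcp_rot: [3.12, 0.356, 0.003]
wrist_force: [0.3, -0.3, -2.2]
width: 0.167
```

Run:
```python
from h import *
o=np.array([.5195,.0172]);yd=np.array([-np.sin(.2566),np.cos(.2566)])
n=o+.003*yd;print(n)
plan([n[0],n[1],.037],.2566)
snap('wrist','wrist5.png')
```

```text
[0.51873862 0.02010178]
t 6.2 p [ 0.5316 -0.2742  0.1662] xang 0.2269 zaxis [ 0.0018 -0.001  -1.    ] turn [ 0.0014 -0.0016 -0.0297] shift(after turn) [ 0.0623 -0.2879  0.1292] q [-0.52  0.17  1.84  0.    1.13 -0.74] w 0.167 F [ 0.3 -0.3 -2.2]
```

View pics/wrist5.png

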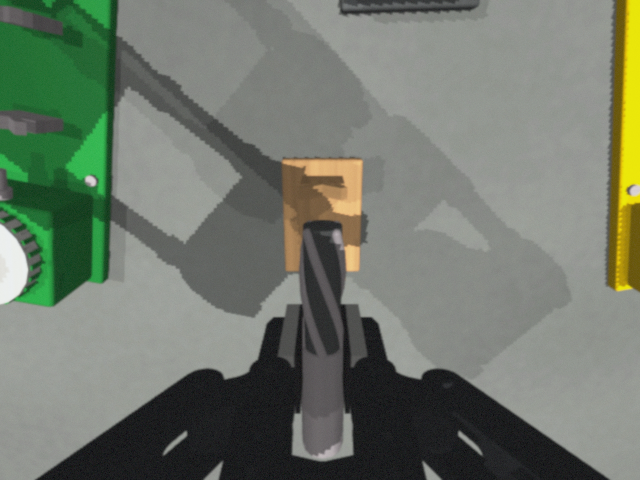

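```bash
cat > cut.py <<'E'
from h import *
def cutter(f):
    d=load(f);P=cloud(d);s,p,R=st()
    Q=P[180:470,285:360].reshape(-1,3);L=(Q-p)@R
    m=(abs(L[:,0])<.009)&(L[:,2]>-.035)&(L[:,2]<0.0)&(abs(L[:,1])<.07)
    L=L[m]; b=np.linspace(-.05,.05,11)
    for i in range(10):
        k=(L[:,1]>b[i])&(L[:,1]<=b[i+1])
        if k.sum()>5: q=L[k]; print(round(b[i],3),k.sum(),'x',q[:,0].mean().round(4),'topz',np.percentile(q[:,2],10).round(4))
    print('y ext',L[:,1].min(),L[:,1].max())
cutter('wrist5.npz')
E
python3 cut.py
```

```text
-0.05 1151 x 0.0009 topz -0.0264
-0.04 1308 x 0.0007 topz -0.027
-0.03 1216 x 0.0005 topz -0.0271
-0.02 1421 x -0.0004 topz -0.0274
-0.01 1294 x 0.0007 topz -0.0278
0.0 1067 x 0.0009 topz -0.028
0.01 933 x 0.0008 topz -0.0277
0.02 903 x 0.0009 topz -0.0276
0.03 847 x 0.0008 topz -0.0276
0.04 261 x 0.0009 topz -0.0276
y ext -0.046877907143327006 0.04433214730550902
```

{"fn": "arm_command", "kwargs": {
  "rows": [
    {"delta_rot":[0,0,-0.03],"xyz":[0,0,0],"gripper":0.01},
    {"delta_rot":[0,0,0],"xyz":[0.009,-0.041,0],"gripper":0.01},
    {"delta_rot":[0,0,0],"xyz":[0.009,-0.041,0],"gripper":0.01},
    {"delta_rot":[0,0,0],"xyz":[0.009,-0.041,0],"gripper":0.01},
    {"delta_rot":[0,0,0],"xyz":[0.009,-0.041,0],"gripper":0.01},
    {"delta_rot":[0,0,0],"xyz":[0.009,-0.041,0],"gripper":0.01},
    {"delta_rot":[0,0,0],"xyz":[0.009,-0.041,0],"gripper":0.01},
    {"delta_rot":[0,0,0],"xyz":[0.008,-0.041,0],"gripper":0.01},
    {"delta_rot":[0,0,0],"xyz":[0,0,0.04],"gripper":0.01},
    {"delta_rot":[0,0,0],"xyz":[0,0,0.04],"gripper":0.01},
    {"delta_rot":[0,0,0],"xyz":[0,0,0],"gripper":0.01},
    {"delta_rot":[0,0,0],"xyz":[0,0,0],"gripper":0.01}
  ]
}}

```text
time: 7.45
tool_pos: [0.5162, 0.0194, 0.0835]
tcp_rot: [-3.115, -0.403, 0.008]
wrist_force: [0.9, -0.2, -1.0]
width: 0.164
```

```bash
python3 - <<'E'
from h import *
o=np.array([.5195,.0172]);yd=np.array([-np.sin(.2566),np.cos(.2566)])
n=o+.0017*yd
plan([n[0],n[1],.036],.2566)
snap('wrist','wrist6.png');snap('scene','scene6.png')
E
python3 - <<'E'
import cv2
im=cv2.imread('pics/scene6.png');cv2.imwrite('pics/s6c.png',cv2.resize(im[200:340,220:400],None,fx=4,fy=4))
E
```

```text
t 7.45 p [0.5162 0.0194 0.0835] xang 0.2576 zaxis [-5.1e-03  1.0e-04 -1.0e+00] turn [-0.0014  0.0049  0.001 ] shift(after turn) [0.0026 0.0013 0.0475] q [-0.01  0.11  2.08 -0.    0.96 -0.27] w 0.164 F [ 0.9 -0.2 -1. ]
```

View pics/wrist6.png

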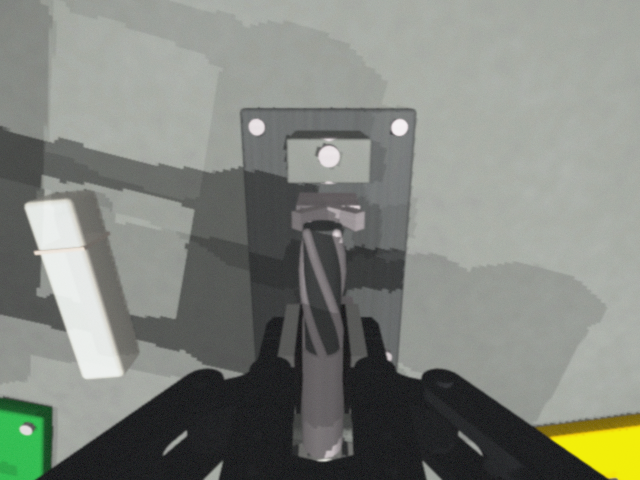

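View pics/s6c.png

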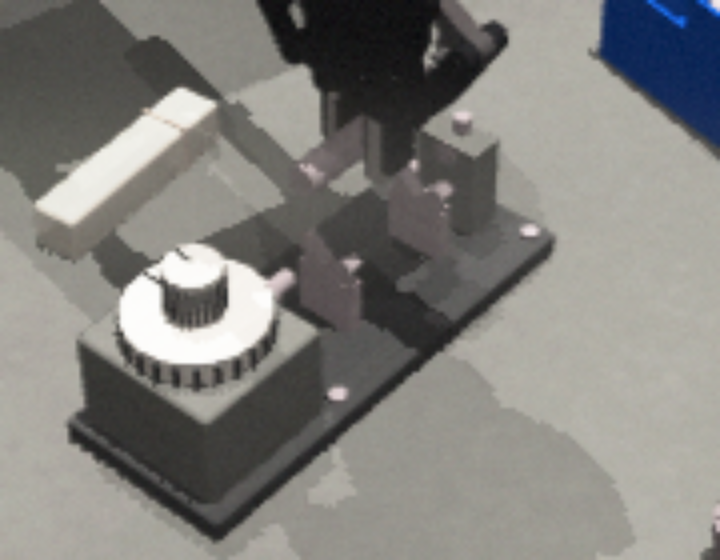

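{"fn": "arm_command", "kwargs": {
  "rows": [
    {"delta_rot":[0,0.005,0],"xyz":[0.0025,0.001,0.01],"gripper":0.01},
    {"delta_rot":[0,0,0],"xyz":[0,0,0.015],"gripper":0.01},
    {"delta_rot":[0,0,0],"xyz":[0,0,0.01],"gripper":0.01},
    {"delta_rot":[0,0,0],"xyz":[0,0,0],"gripper":0.01},
    {"delta_rot":[0,0,0],"xyz":[0,0,0],"gripper":0.01},
    {"delta_rot":[0,0,0],"xyz":[0,0,0],"gripper":0.01}
  ]
}}

```text
time: 8.15
tool_pos: [0.5217, 0.019, 0.051]
tcp_rot: [-3.115, -0.402, -0.01]
wrist_force: [0.5, 0.7, -1.8]
width: 0.165
```

```bash
python3 - <<'E'
from h import *
o=np.array([.5195,.0172]);yd=np.array([-np.sin(.2566),np.cos(.2566)])
n=o+.0017*yd
plan([n[0],n[1],.036],.2566)
snap('wrist','wrist7.png')
E
python3 cut.py | tail -0; sed -i 's/wrist5/wrist7/' cut.py; python3 cut.py
```

```text
t 8.15 p [0.5217 0.019  0.051 ] xang 0.2569 zaxis [ 0.0063  0.0013 -1.    ] turn [ 0.0004 -0.0064  0.0003] shift(after turn) [-0.0026 -0.0005  0.015 ] q [-0.01  0.16  2.1   0.    0.88 -0.27] w 0.165 F [ 0.5  0.7 -1.8]
-0.05 1273 x 0.0001 topz -0.0247
-0.04 1399 x 0.0003 topz -0.0254
-0.03 1209 x -0.0004 topz -0.0253
-0.02 1505 x 0.0001 topz -0.0285
-0.01 1261 x -0.0 topz -0.0261
0.0 1084 x -0.0001 topz -0.0262
0.01 916 x -0.0001 topz -0.0258
0.02 901 x -0.0 topz -0.0257
0.03 835 x -0.0001 topz -0.0257
0.04 204 x -0.0001 topz -0.0255
y ext -0.06088881312208268 0.06579676672836798Traceback (most recent call last):
  File "cut.py", line 11, in <module>
    cutter('wrist5.npz')
    ~~~~~~^^^^^^^^^^^^^^
  File "cut.py", line 10, in cutter
    print('y ext',L[:,1].min(),L[:,1].max())
                  ~~~~~~~~~~^^
    return umr_minimum(a, axis, None, out, keepdims, initial, where)
ValueError: zero-size array to reduction operation minimum which has no identity
```

View pics/wrist7.png

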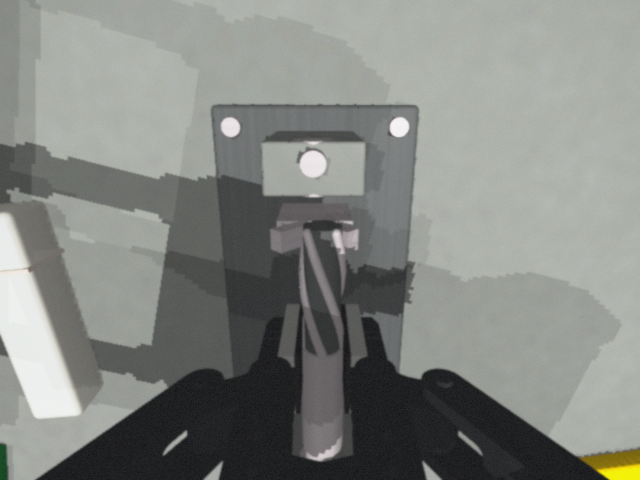

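{"fn": "arm_command", "kwargs": {
  "rows": [
    {"delta_rot":[0,-0.006,0],"xyz":[-0.0025,0,0],"gripper":0.01},
    {"delta_rot":[0,0,0],"xyz":[0,0,0],"gripper":0.01},
    {"delta_rot":[0,0,0],"xyz":[0,0,0],"gripper":0.01},
    {"delta_rot":[0,0,0],"xyz":[0,0,0],"gripper":0.01}
  ]
}}

```text
time: 8.6
tool_pos: [0.5186, 0.0185, 0.0504]
tcp_rot: [3.115, 0.403, -0.001]
wrist_force: [-0.3, 0.2, -0.9]
width: 0.168
```

Run:
```python
from h import *
o=np.array([.5195,.0172]);yd=np.array([-np.sin(.2566),np.cos(.2566)])
n=o+.0017*yd
plan([n[0],n[1],.036],.2566)
snap('wrist','wrist8.png')
plan([n[0],n[1],.036],.2566)
```

```text
t 8.6 p [0.5186 0.0185 0.0504] xang 0.2571 zaxis [-7.e-04 -3.e-04 -1.e+00] turn [0.0001 0.0007 0.0005] shift(after turn) [ 0.0005 -0.0002  0.0144] q [-0.01  0.16  2.1  -0.    0.89 -0.27] w 0.168 F [-0.3  0.2 -0.9]
t 8.65 p [0.5186 0.0185 0.0503] xang 0.257 zaxis [-8.e-04 -2.e-04 -1.e+00] turn [0.     0.0009 0.0004] shift(after turn) [ 0.0006 -0.0002  0.0143] q [-0.01  0.16  2.1  -0.    0.89 -0.27] w 0.167 F [-0.2 -0.  -1.3]
```

View pics/wrist8.png

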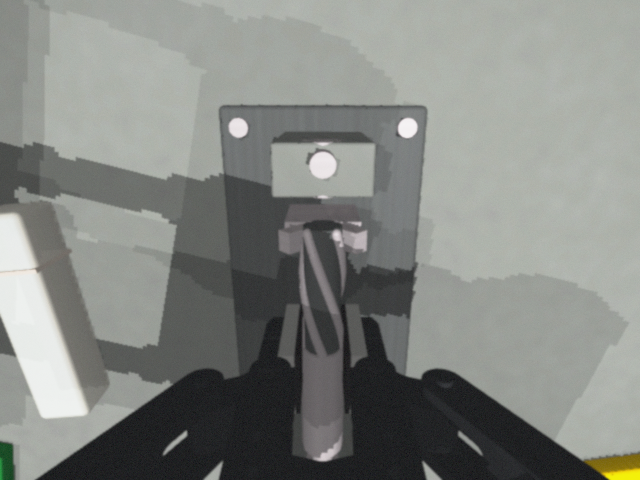

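{"fn": "arm_command", "kwargs": {
  "rows": [
    {"delta_rot":[0,0,0],"xyz":[0,0,0.005],"gripper":0.01},
    {"delta_rot":[0,0,0],"xyz":[0,0,0.005],"gripper":0.01},
    {"delta_rot":[0,0,0],"xyz":[0,0,0.002],"gripper":0.01},
    {"delta_rot":[0,0,0],"xyz":[0,0,0],"gripper":0.01},
    {"delta_rot":[0,0,0],"xyz":[0,0,0],"gripper":0.01}
  ]
}}

```text
time: 9.15
tool_pos: [0.5183, 0.0184, 0.038]
tcp_rot: [3.116, 0.403, -0.003]
wrist_force: [1.4, -0.9, -1.5]
width: 0.169
```

{"fn": "arm_command", "kwargs": {
  "rows": [
    {"delta_rot":[0,0,0],"xyz":[0,0,0.001],"gripper":0.01},
    {"delta_rot":[0,0,0],"xyz":[0,0,0],"gripper":0.01},
    {"delta_rot":[0,0,0],"xyz":[0,0,0],"gripper":0.01}
  ]
}}

```text
time: 9.45
tool_pos: [0.5186, 0.0185, 0.0374]
tcp_rot: [3.116, 0.403, -0.001]
wrist_force: [-0.3, -0.1, -0.3]
width: 0.167
```

Run:
```python
from h import *
print(bot.read_state()['wrist_force'])
snap('wrist','wrist9.png')
plan([.52,.02,.036],.2566)
im=cv2.imread('pics/wrist9.png');cv2.imwrite('pics/w9c.png',cv2.resize(im[180:280,250:400],None,fx=5,fy=5))
```

```text
[-0.31372304 -0.1167638  -0.3118177 ]
t 9.5 p [0.5186 0.0184 0.0374] xang 0.2569 zaxis [-7.e-04 -2.e-04 -1.e+00] turn [0.     0.0008 0.0003] shift(after turn) [ 0.0017 -0.0012  0.0014] q [-0.01  0.18  2.1  -0.    0.86 -0.27] w 0.168 F [ 0.7 -0.5 -0.3]
```

View pics/w9c.png

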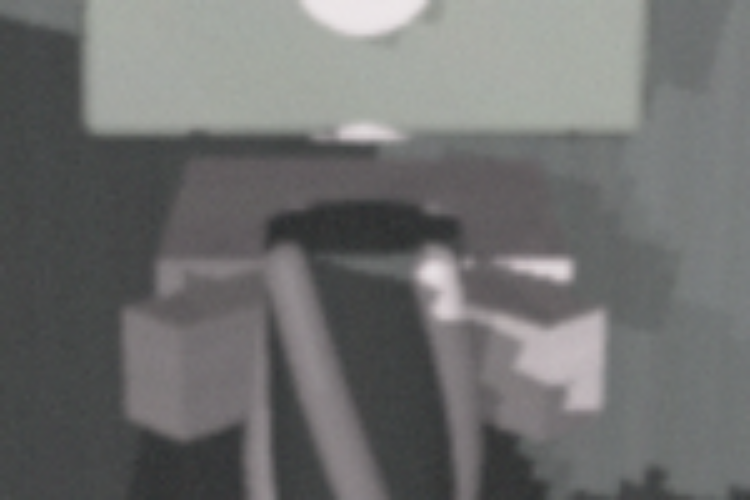

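{"fn": "arm_command", "kwargs": {
  "rows": [
    {"delta_rot":[0,0,0],"xyz":[0,0,0.001],"gripper":0.01},
    {"delta_rot":[0,0,0],"xyz":[0,0,0],"gripper":0.01},
    {"delta_rot":[0,0,0],"xyz":[0,0,0],"gripper":0.01}
  ]
}}

```text
time: 9.8
tool_pos: [0.5187, 0.0185, 0.0372]
tcp_rot: [3.116, 0.403, -0.001]
wrist_force: [-3.0, -0.4, 5.6]
width: 0.17
```

Seated (5.6 N reaction). Opening gently.

{"fn": "arm_command", "kwargs": {
  "rows": [
    {"delta_rot":[0,0,0],"xyz":[0,0,0],"gripper":0.025},
    {"delta_rot":[0,0,0],"xyz":[0,0,0],"gripper":0.035},
    {"delta_rot":[0,0,0],"xyz":[0,0,0],"gripper":0.045},
    {"delta_rot":[0,0,0],"xyz":[0,0,0],"gripper":0.055},
    {"delta_rot":[0,0,0],"xyz":[0,0,0],"gripper":0.055},
    {"delta_rot":[0,0,0],"xyz":[0,0,-0.02],"gripper":0.055},
    {"delta_rot":[0,0,0],"xyz":[0,0,-0.04],"gripper":0.055},
    {"delta_rot":[0,0,0],"xyz":[0,0,-0.045],"gripper":0.055},
    {"delta_rot":[0,0,0],"xyz":[0,0.02,-0.045],"gripper":0.055},
    {"delta_rot":[0,0,0],"xyz":[0,0.03,-0.02],"gripper":0.055},
    {"delta_rot":[0,0,0],"xyz":[0,0,0],"gripper":0.055},
    {"delta_rot":[0,0,0],"xyz":[0,0,0],"gripper":0.055}
  ]
}}

```text
time: 11.0
tool_pos: [0.5315, -0.0302, 0.2065]
tcp_rot: [-3.116, -0.4, 0.0]
wrist_force: [-0.5, -0.2, 0.2]
width: 0.641
```

```bash
cat >> h.py <<'E'
O=np.array([.5195,.0172]);YD=np.array([-np.sin(.2566),np.cos(.2566)]);XD=np.array([np.cos(.2566),np.sin(.2566)])
def gauge(P):
    q=P.reshape(-1,3); return np.column_stack([(q[:,:2]-O)@XD,(q[:,:2]-O)@YD,q[:,2]])
E
python3 - <<'E'
from h import *
d=snap('wrist','wrist10.png');snap('scene','scene10.png');plan([.5455,-.084,.2],.2566)
G=gauge(cloud(d))
m=(abs(G[:,0])<.012)&(G[:,2]>.058)&(G[:,2]<.068)&(G[:,1]>-.055)&(G[:,1]<.056)
for a,b in [(-.055,-.048),(-.048,-.042),(-.042,-.03),(-.03,-.01),(-.01,.01),(.01,.03),(.03,.045),(.045,.05),(.05,.056)]:
    k=m&(G[:,1]>a)&(G[:,1]<b); print(a,k.sum(), G[k].mean(0).round(4) if k.sum() else '', np.percentile(G[k][:,2],95).round(4) if k.sum() else '')
E
```

```text
t 11.1 p [ 0.53   -0.0293  0.2045] xang 0.257 zaxis [-4.2e-03  5.0e-04 -1.0e+00] turn [-0.0016  0.004   0.0003] shift(after turn) [0.0011 0.0569 0.0045] q [-0.1   0.01  1.94  0.    1.19 -0.36] w 0.641 F [-0.2  0.2 -0.6]
-0.055 63 [-0.0005 -0.0526  0.0595] 0.0609
-0.048 0  
-0.042 288 [-0.0001 -0.0355  0.0617] 0.0637
-0.03 546 [-0.0002 -0.0199  0.0618] 0.0638
-0.01 558 [-0.0001 -0.0002  0.0616] 0.0638
0.01 550 [-0.0004  0.02    0.0611] 0.063
0.03 438 [0.0002 0.0376 0.0611] 0.0633
0.045 110 [-0.0003  0.0468  0.0614] 0.0628
0.05 0
```

View pics/wrist10.png

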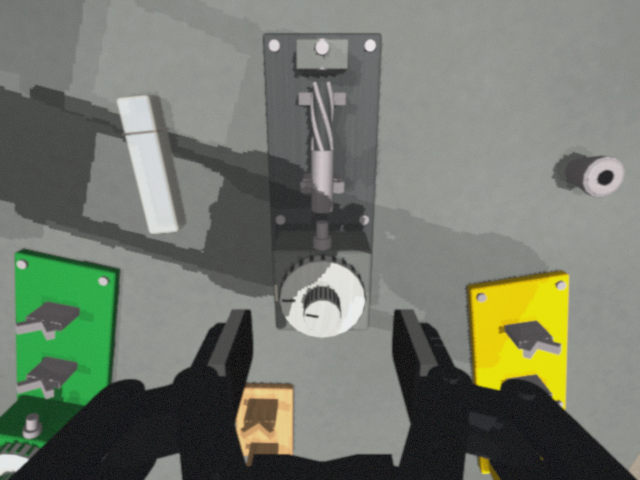

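{"fn": "arm_command", "kwargs": {
  "rows": [
    {"delta_rot":[0,0.002,0],"xyz":[0.001,0.028,0],"gripper":0.055},
    {"delta_rot":[0,0,0],"xyz":[0,0.028,0],"gripper":0.055},
    {"delta_rot":[0,0,-0.125],"xyz":[0,0,0],"gripper":0.055},
    {"delta_rot":[0,0,-0.125],"xyz":[0,0,0],"gripper":0.055},
    {"delta_rot":[0,0,-0.125],"xyz":[0,0,0],"gripper":0.055},
    {"delta_rot":[0,0,-0.125],"xyz":[0,0,0],"gripper":0.055},
    {"delta_rot":[0,0,-0.125],"xyz":[0,0,0],"gripper":0.055},
    {"delta_rot":[0,0,-0.125],"xyz":[0,0,0],"gripper":0.055},
    {"delta_rot":[0,0,-0.125],"xyz":[0,0,0],"gripper":0.055},
    {"delta_rot":[0,0,-0.125],"xyz":[0,0,0],"gripper":0.055},
    {"delta_rot":[0,0,0],"xyz":[0,0,0],"gripper":0.055},
    {"delta_rot":[0,0,0],"xyz":[0,0,0],"gripper":0.055}
  ]
}}

```text
time: 12.3
tool_pos: [0.5457, -0.0829, 0.2047]
tcp_rot: [-2.542, -1.843, 0.001]
wrist_force: [-0.4, -0.5, 1.2]
width: 0.644
```

Run:
```python
from h import *
d=snap('wrist','wrist11.png');plan([.5455,-.0842,.084])
P=cloud(d)
Q=P.reshape(-1,3);k=(np.hypot(Q[:,0]-.5455,Q[:,1]+.0842)<.017)&(Q[:,2]>.097)&(Q[:,2]<.107)
print(k.sum(),Q[k].mean(0),cv2.minEnclosingCircle(Q[k][:,:2].astype(np.float32)))
k=(np.hypot(Q[:,0]-.5455,Q[:,1]+.0842)<.036)&(Q[:,2]>.075)&(Q[:,2]<.081)
print(k.sum(),Q[k].mean(0),cv2.minEnclosingCircle(Q[k][:,:2].astype(np.float32)))
d=load('wrist10.npz');Q=cloud(d).reshape(-1,3);k=(np.hypot(Q[:,0]-.5455,Q[:,1]+.0842)<.017)&(Q[:,2]>.097)&(Q[:,2]<.107)
print(k.sum(),Q[k].mean(0),cv2.minEnclosingCircle(Q[k][:,:2].astype(np.float32)))
```

```text
t 12.35 p [ 0.5459 -0.0831  0.205 ] xang 1.2551 zaxis [-1.2e-03  8.0e-04 -1.0e+00] turn [-0.0014 -0.0004  0.    ] shift(after turn) [-0.0011 -0.      0.121 ] q [-0.2   0.05  1.9   0.    1.19 -1.45] w 0.646 F [-0.2  0.5  0.3]
1273 [ 0.54450234 -0.08386836  0.10218083] ((0.545621931552887, -0.08409272879362106), 0.013608667068183422)
4814 [ 0.54245675 -0.08311247  0.07838479] ((0.5455861687660217, -0.08419963717460632), 0.03317537531256676)
1070 [ 0.54547272 -0.08290384  0.10191143] ((0.5459502339363098, -0.08395173400640488), 0.013581632636487484)
```

View pics/wrist11.png

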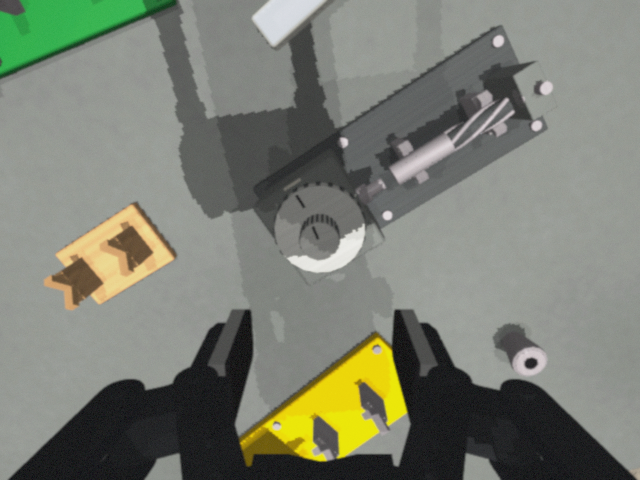

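{"fn": "arm_command", "kwargs": {
  "rows": [
    {"delta_rot":[0,0,0],"xyz":[-0.001,0,0.045],"gripper":0.055},
    {"delta_rot":[0,0,0],"xyz":[0,0,0.045],"gripper":0.055},
    {"delta_rot":[0,0,0],"xyz":[0,0,0.01],"gripper":0.055},
    {"delta_rot":[0,0,0],"xyz":[0,0,0],"gripper":0.055},
    {"delta_rot":[0,0,0],"xyz":[0,0,0],"gripper":0.055},
    {"delta_rot":[0,0,0],"xyz":[0,0,0],"gripper":0.055}
  ]
}}

```text
time: 12.95
tool_pos: [0.5486, -0.0851, 0.109]
tcp_rot: [2.538, 1.844, 0.006]
wrist_force: [0.8, -0.1, 0.6]
width: 0.643
```

Run:
```python
from h import *
d=snap('wrist','wrist12.png');plan([.5457,-.0841,.084])
```

```text
t 13.0 p [ 0.5485 -0.0851  0.109 ] xang 1.2568 zaxis [ 5.6e-03 -7.0e-04 -1.0e+00] turn [ 0.0055 -0.0011 -0.    ] shift(after turn) [ 0.0001 -0.003   0.025 ] q [-0.2   0.14  1.99  0.    1.01 -1.46] w 0.646 F [-0.9 -0.2 -0.4]
```

View pics/wrist12.png

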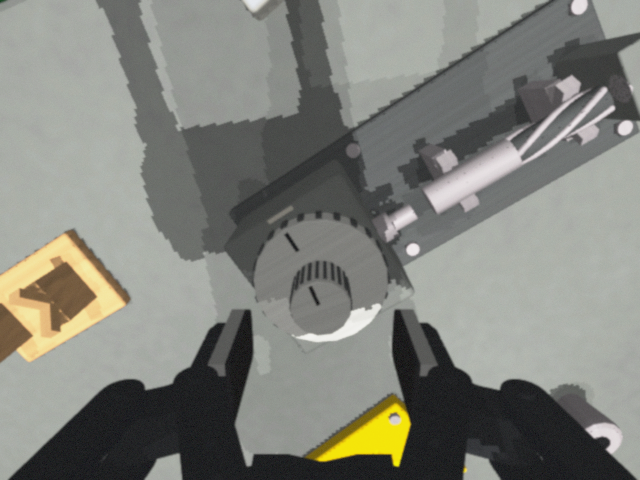

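{"fn": "arm_command", "kwargs": {
  "rows": [
    {"delta_rot":[0.003,0,0],"xyz":[0,-0.003,0.01],"gripper":0.055},
    {"delta_rot":[0,0,0],"xyz":[0,0,0.01],"gripper":0.055},
    {"delta_rot":[0,0,0],"xyz":[0,0,0],"gripper":0.055},
    {"delta_rot":[0,0,0],"xyz":[0,0,0],"gripper":0.055},
    {"delta_rot":[0,0,0],"xyz":[0,0,0],"gripper":0.055}
  ]
}}

```text
time: 13.5
tool_pos: [0.5435, -0.0838, 0.0862]
tcp_rot: [-2.54, -1.846, 0.001]
wrist_force: [0.4, -0.6, 0.2]
width: 0.647
```

Run:
```python
from h import *
d=snap('wrist','wrist13.png');plan([.5457,-.0841,.084])
```

```text
t 13.55 p [ 0.5437 -0.0838  0.0864] xang 1.257 zaxis [-0.0017  0.0011 -1.    ] turn [-0.0019 -0.0006  0.    ] shift(after turn) [0.0003 0.002  0.0024] q [-0.2   0.17  2.01  0.    0.97 -1.46] w 0.642 F [-0.1 -1.  -0.9]
```

View pics/wrist13.png

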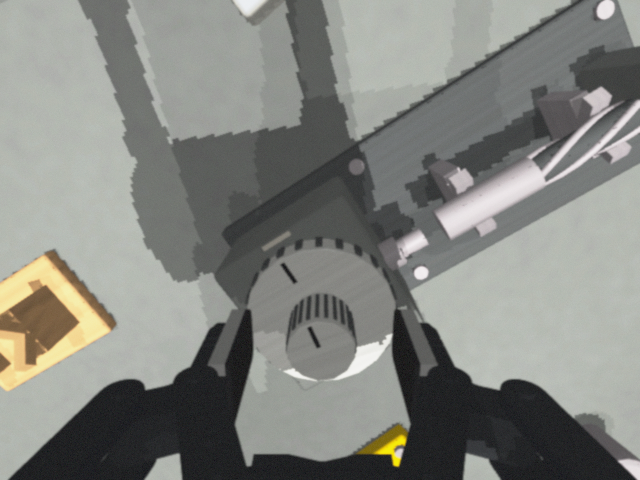

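{"fn": "arm_command", "kwargs": {
  "rows": [
    {"delta_rot":[-0.001,0,0],"xyz":[0,0.002,0.0015],"gripper":0.055},
    {"delta_rot":[0,0,0],"xyz":[0,0,0],"gripper":0.055},
    {"delta_rot":[0,0,0],"xyz":[0,0,0],"gripper":0.04},
    {"delta_rot":[0,0,0],"xyz":[0,0,0],"gripper":0.03},
    {"delta_rot":[0,0,0],"xyz":[0,0,0],"gripper":0.02},
    {"delta_rot":[0,0,0],"xyz":[0,0,0],"gripper":0.015},
    {"delta_rot":[0,0,0],"xyz":[0,0,0],"gripper":0.015},
    {"delta_rot":[0,0,0],"xyz":[0,0,0],"gripper":0.015}
  ],
  "force": 90
}}

```text
time: 14.35
tool_pos: [0.5453, -0.0848, 0.0853]
tcp_rot: [-2.54, -1.847, 0.001]
wrist_force: [-3.3, -1.5, 5.7]
width: 0.267
```

Run:
```python
from h import *
d=snap('wrist','wrist14.png');plan([.5457,-.0841,.084]);s=bot.read_state();print(s['torque'],s['joint_torque'])
```

```text
t 14.4 p [ 0.5453 -0.0848  0.0853] xang 1.2572 zaxis [-1.e-03  1.e-04 -1.e+00] turn [-0.001   0.0002 -0.    ] shift(after turn) [0.0008 0.0001 0.0013] q [-0.2   0.17  2.01 -0.    0.97 -1.46] w 0.265 F [-3.4 -2.4  5.4]
[-0.40684079  0.54940604  0.0368107 ] [  1.4352116  -38.52961779 -30.71559191   0.82200469  -0.87167384
   0.04384979]
```

View pics/wrist14.png

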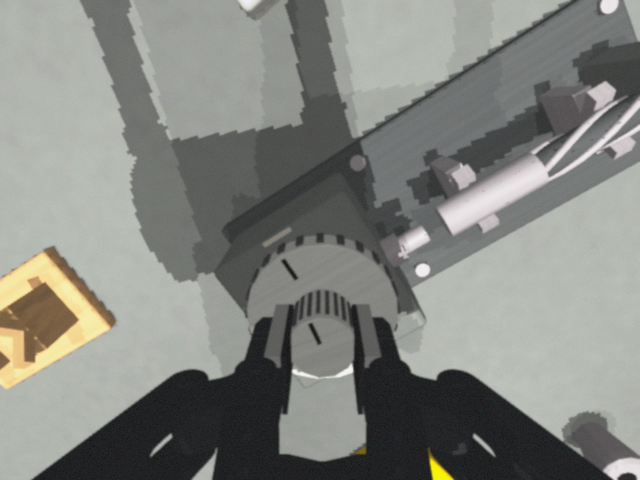

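{"fn": "arm_command", "kwargs": {
  "rows": [
    {"delta_rot":[0,0,0.1],"xyz":[0,0,0],"gripper":0.015},
    {"delta_rot":[0,0,0.1],"xyz":[0,0,0],"gripper":0.015},
    {"delta_rot":[0,0,0.1],"xyz":[0,0,0],"gripper":0.015},
    {"delta_rot":[0,0,0.1],"xyz":[0,0,0],"gripper":0.015},
    {"delta_rot":[0,0,0],"xyz":[0,0,0],"gripper":0.015},
    {"delta_rot":[0,0,0],"xyz":[0,0,0],"gripper":0.015}
  ]
}}

```text
time: 15.0
tool_pos: [0.5454, -0.0847, 0.0853]
tcp_rot: [-2.857, -1.304, 0.001]
wrist_force: [-3.1, -1.0, 5.5]
width: 0.264
```

Run:
```python
from h import *
d=snap('wrist','wrist15.png');plan([.5457,-.0841,.084]);s=bot.read_state();print(s['torque'],s['joint_torque'])
```

```text
t 15.05 p [ 0.5454 -0.0847  0.0853] xang 0.8564 zaxis [-9.e-04  5.e-04 -1.e+00] turn [-0.001   0.0002 -0.    ] shift(after turn) [ 0.0006 -0.0002  0.0013] q [-0.2   0.17  2.01  0.    0.97 -1.06] w 0.27 F [-3.  -1.2  5.8]
[-0.34693114  0.50303085 -0.21245905] [  1.54319879 -38.5814631  -30.68545818   0.57924248  -0.82873089
  -0.21673417]
```

View pics/wrist15.png

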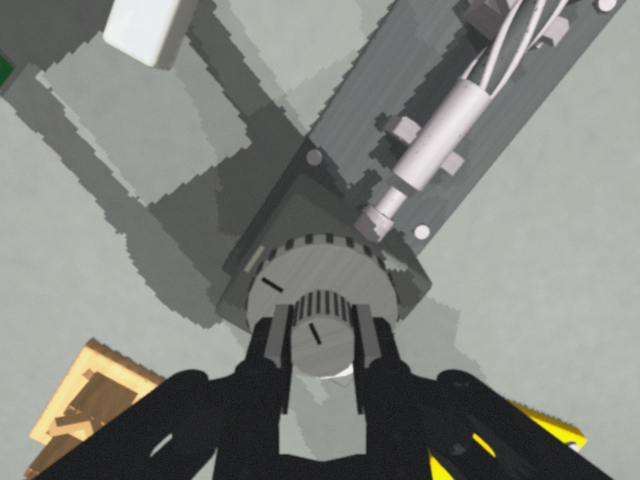

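{"fn": "arm_command", "kwargs": {
  "rows": [
    {"delta_rot":[0,0,0.1],"xyz":[0,0,0],"gripper":0.015},
    {"delta_rot":[0,0,0.1],"xyz":[0,0,0],"gripper":0.015},
    {"delta_rot":[0,0,0.1],"xyz":[0,0,0],"gripper":0.015},
    {"delta_rot":[0,0,0.1],"xyz":[0,0,0],"gripper":0.015},
    {"delta_rot":[0,0,0.1],"xyz":[0,0,0],"gripper":0.015},
    {"delta_rot":[0,0,0.1],"xyz":[0,0,0],"gripper":0.015},
    {"delta_rot":[0,0,0.1],"xyz":[0,0,0],"gripper":0.015},
    {"delta_rot":[0,0,0],"xyz":[0,0,0],"gripper":0.015},
    {"delta_rot":[0,0,0],"xyz":[0,0,0],"gripper":0.015}
  ]
}}

```text
time: 15.95
tool_pos: [0.5456, -0.0846, 0.0853]
tcp_rot: [-3.131, -0.248, 0.001]
wrist_force: [-2.5, -1.7, 4.1]
width: 0.264
```

Run:
```python
from h import *
d=snap('wrist','wrist16.png');plan([.5457,-.0841,.084]);s=bot.read_state();print(s['torque'],s['joint_torque'])
```

```text
t 16.0 p [ 0.5456 -0.0846  0.0853] xang 0.1581 zaxis [-4.e-04  7.e-04 -1.e+00] turn [-0.0008  0.0003 -0.    ] shift(after turn) [ 0.0001 -0.0005  0.0013] q [-0.2   0.17  2.01  0.    0.97 -0.36] w 0.265 F [-2.9 -1.9  5.2]
[-0.25243032  0.42206132 -0.18930713] [  1.31243695 -38.53708506 -30.43328047   0.46187078  -0.69152791
  -0.20349847]
```

View pics/wrist16.png

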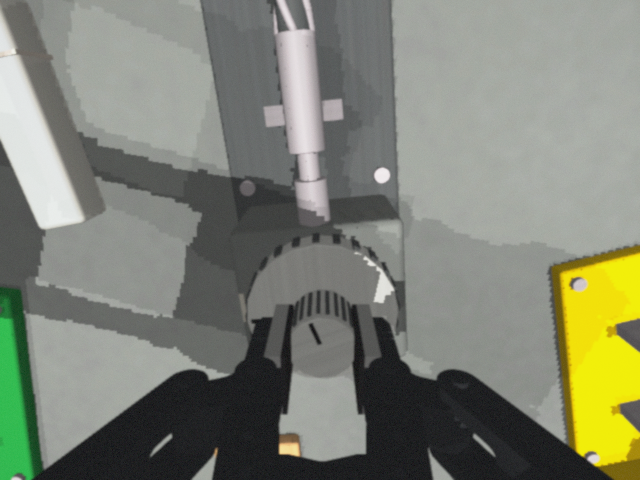

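```bash
cat > nose.py <<'E'
from h import *
import sys
d=load(sys.argv[1]); G=gauge(cloud(d)).reshape(480,640,3)
# profile of top height along axis
m=(abs(G[...,0])<.0025)&(G[...,2]>.05)&(G[...,2]<.07)
for a in np.arange(-.075,.06,.001):
    k=m&(G[...,1]>=a)&(G[...,1]<a+.001)
    if k.sum() and (a<-.025 or a>.04): print(round(a*1e3),k.sum(),round(float(np.median(G[k][:,2]))*1e3,1),end=' | ')
E
python3 nose.py wrist16.npz; echo; python3 nose.py wrist15.npz;echo; python3 nose.py wrist14.npz; echo; python3 nose.py wrist10.npz
```

```text
-74 29 65.5 | -73 40 64.7 | -72 31 63.9 | -71 36 62.5 | -70 27 62.0 | -69 26 62.0 | -68 26 62.0 | -67 23 62.2 | -66 27 61.9 | -65 28 62.1 | -64 25 61.9 | -63 23 62.3 | -62 31 62.4 | -61 25 62.1 | -60 28 62.1 | -59 28 62.3 | -58 28 62.1 | -57 28 62.2 | -56 30 62.1 | -55 29 62.4 | -54 27 62.2 | -53 29 61.9 | -52 43 61.8 | -51 27 59.5 | -50 26 59.7 | -49 34 59.4 | -48 29 59.9 | -47 26 59.4 | -46 30 60.0 | -45 28 59.6 | -44 29 59.5 | -43 31 59.8 | -42 32 59.5 | -41 28 59.5 | -40 20 62.2 | -39 33 62.9 | -38 29 62.9 | -37 32 63.1 | -36 35 62.8 | -35 28 63.0 | -34 34 62.9 | -33 32 62.8 | -32 35 62.9 | -31 32 63.0 | -30 36 63.0 | -29 36 63.0 | -28 30 63.1 | -27 32 63.2 | -26 37 63.0 | 
-74 13 64.8 | -73 35 64.8 | -72 30 63.9 | -71 34 62.8 | -70 24 62.2 | -69 28 62.1 | -68 23 62.4 | -67 24 62.5 | -66 27 62.2 | -65 26 62.4 | -64 26 62.2 | -63 26 62.4 | -62 24 62.5 | -61 26 62.1 | -60 23 62.5 | -59 32 62.0 | -58 28 59.8 | -57 26 59.6 | -56 22 59.8 | -55 27 59.8 | -54 26 59.5 | -53 25 59.6 | -52 28 59.4 | -51 23 59.7 | -50 28 59.6 | -49 27 59.5 | -48 26 60.0 | -47 38 59.1 | -42 7 62.9 | -41 27 6
[... 903 characters left out ...]
.3 | -72 10 63.6 | -71 9 62.4 | -70 6 62.8 | -69 7 62.4 | -68 7 62.4 | -67 9 62.5 | -66 7 61.6 | -65 8 62.0 | -64 9 62.2 | -63 9 61.8 | -62 10 59.9 | -61 9 59.5 | -60 6 59.7 | -59 8 59.6 | -58 10 59.0 | -57 4 59.7 | -56 6 59.9 | -55 10 60.6 | -54 6 60.0 | -53 12 59.5 | -52 6 59.9 | -51 23 57.4 | -50 1 57.3 | -42 2 62.1 | -41 8 62.4 | -40 9 62.2 | -39 10 63.1 | -38 9 63.1 | -37 9 62.6 | -36 11 62.9 | -35 8 63.0 | -34 8 62.9 | -33 11 62.8 | -32 9 63.3 | -31 9 63.4 | -30 10 62.8 | -29 9 63.5 | -28 9 62.8 | -27 12 63.1 | -26 7 63.1 | 40 16 61.6 | 41 8 61.1 | 42 16 61.6 | 43 11 62.0 | 44 13 61.4 | 45 16 61.5 | 46 8 61.5 | 47 16 61.4 | 48 8 62.2 | 56 24 61.7 | 57 9 62.8 | 58 15 62.3 | 59 15 63.1 |
```

{"fn": "arm_command", "kwargs": {
  "rows": [
    {"delta_rot":[0,0,0.1],"xyz":[0,0,0],"gripper":0.015},
    {"delta_rot":[0,0,0.1],"xyz":[0,0,0],"gripper":0.015},
    {"delta_rot":[0,0,0.1],"xyz":[0,0,0],"gripper":0.015},
    {"delta_rot":[0,0,0.1],"xyz":[0,0,0],"gripper":0.015},
    {"delta_rot":[0,0,0.1],"xyz":[0,0,0],"gripper":0.015},
    {"delta_rot":[0,0,0.05],"xyz":[0,0,0],"gripper":0.015},
    {"delta_rot":[0,0,0],"xyz":[0,0,0],"gripper":0.015},
    {"delta_rot":[0,0,0],"xyz":[0,0,0],"gripper":0.015}
  ]
}}

```text
time: 16.8
tool_pos: [0.5458, -0.0846, 0.0853]
tcp_rot: [-3.081, 0.61, 0.0]
wrist_force: [-1.5, -2.0, 4.9]
width: 0.266
```

```bash
python3 - <<'E'
from h import *
d=snap('wrist','wrist17.png');plan([.5457,-.0841,.084]);s=bot.read_state();print(s['torque'],s['joint_torque'][5])
E
python3 nose.py wrist17.npz
```

```text
t 16.85 p [ 0.5458 -0.0846  0.0853] xang -0.3907 zaxis [-0.e+00  6.e-04 -1.e+00] turn [-0.0005  0.0002 -0.    ] shift(after turn) [-0.0003 -0.0004  0.0013] q [-0.2   0.17  2.01  0.    0.97  0.19] w 0.262 F [-1.9 -2.   5.1]
[-0.33647535  0.37928818 -0.09322786] -0.07875242969021201
-75 1 63.9 | -74 22 64.5 | -73 39 64.9 | -72 29 63.6 | -71 30 62.2 | -70 25 62.3 | -69 27 62.1 | -68 23 62.0 | -67 26 62.3 | -66 26 62.3 | -65 25 61.9 | -64 29 62.1 | -63 30 62.0 | -62 23 61.9 | -61 27 61.8 | -60 25 62.0 | -59 28 62.3 | -58 26 62.1 | -57 29 62.2 | -56 28 62.3 | -55 28 62.6 | -54 29 62.1 | -53 27 62.3 | -52 29 62.1 | -51 26 62.2 | -50 29 62.4 | -49 30 62.0 | -48 28 62.0 | -47 27 62.2 | -46 31 59.4 | -45 30 59.4 | -44 27 59.7 | -43 30 59.6 | -42 31 59.5 | -41 28 59.5 | -40 29 59.7 | -39 30 59.8 | -38 29 59.5 | -37 25 59.3 | -36 30 59.4 | -35 34 59.8 | -34 31 62.9 | -33 28 63.0 | -32 33 62.9 | -31 31 62.9 | -30 31 62.8 | -29 32 62.9 | -28 28 62.9 | -27 35 63.0 | -26 28 63.0 | 40 38 62.2 | 41 53 62.3 | 42 42 62.1 | 43 35 62.2 | 44 26 62.5 | 45 6 62.5 |
```

View pics/wrist17.png

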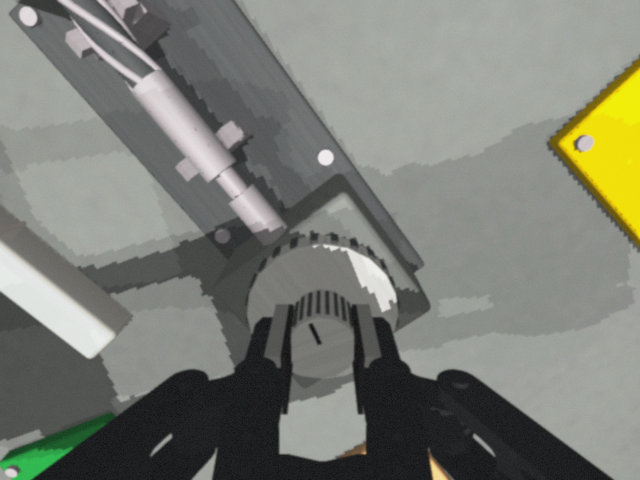

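{"fn": "arm_command", "kwargs": {
  "rows": [
    {"delta_rot":[0,0,0.03],"xyz":[0,0,0],"gripper":0.015},
    {"delta_rot":[0,0,0.03],"xyz":[0,0,0],"gripper":0.015}
  ]
}}

```text
time: 17.05
tool_pos: [0.5459, -0.0846, 0.0853]
tcp_rot: [-3.062, 0.702, 0.0]
wrist_force: [-2.0, -2.0, 5.1]
width: 0.266
```

```bash
cat > tq.py <<'E'
from h import *
import sys
s,p,R=st();print(s['time'],'xang',np.arctan2(R[1,0],R[0,0]).round(4),'tz',s['torque'][2].round(4),'j6',s['joint_torque'][5].round(4),'vel',s['joint_vel'][5].round(3))
if len(sys.argv)>1: snap('wrist',sys.argv[1])
E
python3 tq.py
```

```text
17.05 xang -0.451 tz 0.176 j6 -0.0803 vel 0.299
```

{"fn": "arm_command", "kwargs": {
  "rows": [
    {"delta_rot":[0,0,0.02],"xyz":[0,0,0],"gripper":0.015},
    {"delta_rot":[0,0,0.02],"xyz":[0,0,0],"gripper":0.015},
    {"delta_rot":[0,0,0.02],"xyz":[0,0,0],"gripper":0.015}
  ]
}}

```text
time: 17.35
tool_pos: [0.5459, -0.0846, 0.0853]
tcp_rot: [-3.04, 0.793, 0.0]
wrist_force: [-1.3, -1.5, 4.5]
width: 0.27
```

```bash
python3 tq.py;python3 tq.py wrist18.png; python3 tq.py; python3 nose.py wrist18.npz
```

```text
17.35 xang -0.5106 tz 0.3137 j6 0.0545 vel 0.199
17.35 xang -0.5106 tz 0.3137 j6 0.0545 vel 0.199
17.4 xang -0.5114 tz 0.1472 j6 0.2136 vel -0.033
-75 3 65.1 | -74 16 65.7 | -73 36 64.5 | -72 31 63.4 | -71 24 62.3 | -70 28 62.1 | -69 25 62.0 | -68 25 62.1 | -67 27 62.1 | -66 30 62.0 | -65 25 62.2 | -64 24 62.1 | -63 26 62.2 | -62 28 62.0 | -61 25 62.4 | -60 26 62.0 | -59 27 62.1 | -58 27 62.0 | -57 23 62.0 | -56 29 61.9 | -55 27 62.2 | -54 23 62.0 | -53 30 62.0 | -52 26 62.3 | -51 23 62.2 | -50 34 62.4 | -49 24 62.2 | -48 33 62.1 | -47 24 62.0 | -46 27 62.0 | -45 30 59.9 | -44 27 59.5 | -43 32 59.5 | -42 25 59.4 | -41 33 59.5 | -40 25 59.6 | -39 26 59.7 | -38 30 59.2 | -37 27 59.7 | -36 33 59.4 | -35 26 59.5 | -34 41 62.8 | -33 27 62.7 | -32 30 62.8 | -31 29 62.8 | -30 32 63.0 | -29 30 63.1 | -28 28 62.9 | -27 30 62.8 | -26 31 63.0 | 40 42 62.2 | 41 39 62.4 | 42 48 62.1 | 43 43 61.4 | 44 44 61.8 | 45 44 61.7 | 46 38 61.7 | 47 46 61.4 | 48 43 61.3 | 49 43 61.6 | 50 45 61.5 | 51 44 61.7 | 52 43 61.4 | 53 45 61.4 | 54 46 61.6 | 55 45 61.9 | 56 54 62.1 | 57 44 62.4 | 58 39 62.4 | 59 23 62.3 |
```

```bash
cat > edge.py <<'E'
from h import *
import sys
def step(y,hi):  # best threshold t: hi False below/True above or reverse
    o=np.argsort(y);y=y[o];h=hi[o].astype(float)*2-1
    c=np.cumsum(h);tot=c[-1]
    a=c-(tot-c); i=np.argmax(abs(a)); return y[i]
for f in sys.argv[1:]:
    d=load(f+'.npz');K=d['intrinsics'];G=gauge(cloud(d))
    m=(abs(G[:,0])<.0025)&(G[:,2]>.056)&(G[:,2]<.066)
    g=G[m];y=g[:,1];hi=g[:,2]>.0610
    # cutter end: nose or gap (<61) -> hi
    k=(y>-.07)&(y<-.025); g2=y[k];h2=hi[k]
    lo=np.median(g2[~h2])
    k1=(g2<lo); rod=step(g2[k1],h2[k1]); k2=~k1; ce=step(g2[k2],h2[k2])
    print(f,'rod edge',round(rod*1e3,2),'cutter end',round(ce*1e3,2),'nose',round((ce-rod)*1e3,2), 'lo max gap', round(np.diff(np.sort(g2)).max()*1e3,1))
E
python3 edge.py wrist10 wrist14 wrist15 wrist16 wrist17 wrist18; python3 tq.py
```

```text
wrist10 rod edge -62.24 cutter end -49.65 nose 12.59 lo max gap 8.2
wrist14 rod edge -62.1 cutter end -41.15 nose 20.94 lo max gap 8.8
wrist15 rod edge -58.06 cutter end -46.05 nose 12.0 lo max gap 4.8
wrist16 rod edge -51.19 cutter end -39.93 nose 11.25 lo max gap 0.3
wrist17 rod edge -46.0 cutter end -34.36 nose 11.64 lo max gap 0.2
wrist18 rod edge -44.97 cutter end -33.93 nose 11.03 lo max gap 0.3
17.4 xang -0.5114 tz 0.1472 j6 0.2136 vel -0.033
```

Run:
```python
from h import *
im=cv2.imread('pics/wrist18.png');cv2.imwrite('pics/w18b.png',im)
```

```text
(no output)
```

View pics/w18b.png

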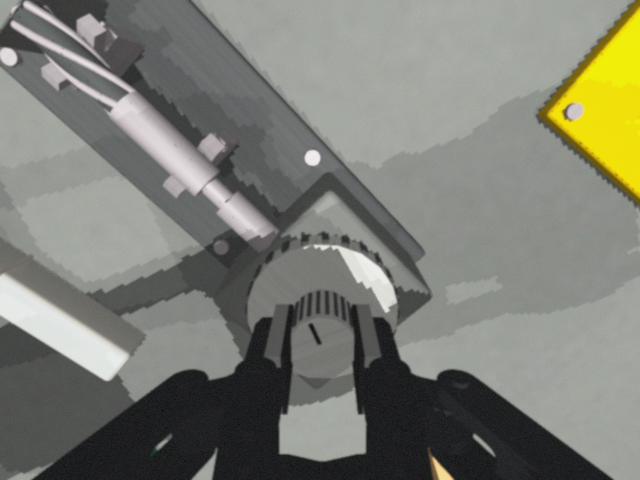

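{"fn": "arm_command", "kwargs": {
  "rows": [
    {"delta_rot":[0,0,0.02],"xyz":[0,0,0],"gripper":0.015},
    {"delta_rot":[0,0,0.02],"xyz":[0,0,0],"gripper":0.015},
    {"delta_rot":[0,0,0.02],"xyz":[0,0,0],"gripper":0.015}
  ]
}}

```text
time: 17.7
tool_pos: [0.5459, -0.0846, 0.0853]
tcp_rot: [-3.014, 0.884, -0.0]
wrist_force: [-2.0, -1.2, 5.0]
width: 0.263
```

```bash
python3 tq.py wrist19.png; python3 tq.py wrist20.png; python3 tq.py wrist21.png; python3 tq.py; python3 edge.py wrist17 wrist18 wrist19 wrist20 wrist21
```

```text
17.7 xang -0.5705 tz 0.2778 j6 0.0765 vel 0.199
17.75 xang -0.5714 tz 0.177 j6 0.2358 vel -0.032
17.8 xang -0.5704 tz 0.0791 j6 0.193 vel -0.01
17.85 xang -0.5702 tz 0.074 j6 0.1149 vel -0.002
wrist17 rod edge -46.0 cutter end -34.36 nose 11.64 lo max gap 0.2
wrist18 rod edge -44.97 cutter end -33.93 nose 11.03 lo max gap 0.3
wrist19 rod edge -44.33 cutter end -34.05 nose 10.28 lo max gap 0.2
wrist20 rod edge -44.26 cutter end -33.99 nose 10.27 lo max gap 0.2
wrist21 rod edge -44.29 cutter end -34.08 nose 10.21 lo max gap 0.2
```

{"fn": "arm_command", "kwargs": {
  "rows": [
    {"delta_rot":[0,0,0.02],"xyz":[0,0,0],"gripper":0.015},
    {"delta_rot":[0,0,0.02],"xyz":[0,0,0],"gripper":0.015},
    {"delta_rot":[0,0,0.02],"xyz":[0,0,0],"gripper":0.015},
    {"delta_rot":[0,0,0.02],"xyz":[0,0,0],"gripper":0.015},
    {"delta_rot":[0,0,0.02],"xyz":[0,0,0],"gripper":0.015},
    {"delta_rot":[0,0,0.02],"xyz":[0,0,0],"gripper":0.015}
  ]
}}

```text
time: 18.45
tool_pos: [0.5459, -0.0846, 0.0853]
tcp_rot: [-2.956, 1.063, -0.0]
wrist_force: [-1.8, -1.4, 4.9]
width: 0.269
```

```bash
python3 tq.py wrist22.png; python3 tq.py wrist23.png; python3 tq.py wrist24.png; python3 tq.py; python3 edge.py wrist22 wrist23 wrist24
```

```text
18.45 xang -0.6903 tz 0.3291 j6 0.1209 vel 0.198
18.5 xang -0.6912 tz 0.2058 j6 0.2802 vel -0.031
18.55 xang -0.6903 tz 0.1437 j6 0.2374 vel -0.01
18.6 xang -0.6901 tz 0.1324 j6 0.1592 vel -0.002
wrist22 rod edge -43.18 cutter end -33.98 nose 9.2 lo max gap 0.3
wrist23 rod edge -43.15 cutter end -34.08 nose 9.07 lo max gap 0.2
wrist24 rod edge -43.2 cutter end -33.99 nose 9.21 lo max gap 0.2
```

Nip estimates agree: compression of about 2.3 mm gives 9–10 N, and the moving torque of 0.33 Nm gives about 11 N. Releasing the knob and rising.

{"fn": "arm_command", "kwargs": {
  "rows": [
    {"delta_rot":[0,0,0],"xyz":[0,0,0],"gripper":0.035},
    {"delta_rot":[0,0,0],"xyz":[0,0,0],"gripper":0.045},
    {"delta_rot":[0,0,0],"xyz":[0,0,0],"gripper":0.055},
    {"delta_rot":[0,0,0],"xyz":[0,0,0],"gripper":0.055},
    {"delta_rot":[0,0,0],"xyz":[0,0,-0.01],"gripper":0.055},
    {"delta_rot":[0,0,0],"xyz":[0,0,-0.03],"gripper":0.055},
    {"delta_rot":[0,0,0],"xyz":[0,0,-0.04],"gripper":0.055},
    {"delta_rot":[0,0,0],"xyz":[0,0,-0.03],"gripper":0.055},
    {"delta_rot":[0,0,0],"xyz":[0,0,0],"gripper":0.055},
    {"delta_rot":[0,0,0],"xyz":[0,0,0],"gripper":0.055}
  ]
}}

```text
time: 19.6
tool_pos: [0.5464, -0.0846, 0.1965]
tcp_rot: [-2.954, 1.066, -0.003]
wrist_force: [0.5, 0.8, -0.1]
width: 0.644
```

```bash
python3 tq.py wrist25.png; python3 edge.py wrist25
python3 - <<'E'
from h import *
d=load('wrist25.npz');G=gauge(cloud(d))
for a,b in [(-.03,-.01),(-.01,.01),(.01,.03),(.03,.045),(.045,.055)]:
    k=(abs(G[:,0])<.012)&(G[:,2]>.058)&(G[:,2]<.068)&(G[:,1]>a)&(G[:,1]<b); print(a,k.sum(),G[k].mean(0).round(4))
# ring mark angle vs wrist11
for f,(lo) in [('wrist2',0),('wrist11',0),('wrist25',0)]:
    d=load(f+'.npz');P=cloud(d);g=cv2.cvtColor(d['pixels'],cv2.COLOR_RGB2GRAY)
    r=np.hypot(P[...,0]-.5457,P[...,1]+.0841)
    m=(r>.018)&(r<.0285)&(abs(P[...,2]-.078)<.004)&(g<70)
    c=P[m]; print(f,m.sum(),np.median(c,0).round(4) if m.sum() else '',np.degrees(np.arctan2(np.median(c[:,1])+.0841,np.median(c[:,0])-.5457)))
E
```

```text
19.6 xang -0.6929 tz -0.0007 j6 -0.0009 vel 0.002
wrist25 rod edge -43.13 cutter end -33.92 nose 9.21 lo max gap 0.3
-0.03 632 [ 0.0005 -0.02    0.0618]
-0.01 655 [0.0004 0.0001 0.0618]
0.01 586 [0.0004 0.0202 0.0611]
0.03 452 [-0.      0.0375  0.061 ]
0.045 323 [0.0006 0.05   0.0611]
wrist2 0  nan
wrist11 21 [ 0.5216 -0.0901  0.0794] -166.10095744875147
wrist25 25 [ 0.5221 -0.0903  0.0786] -165.26206408012703
  return _methods._mean(a, axis=axis, dtype=dtype,
  ret = ret.dtype.type(ret / rcount)
```

View pics/wrist25.png

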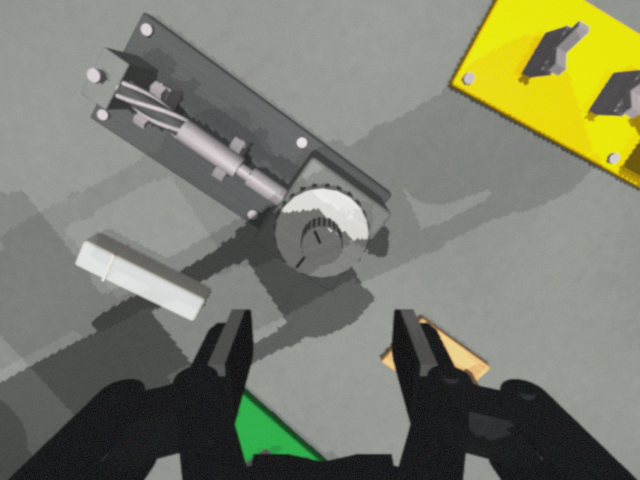

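The image shows the fluted end against the stop (108,85), the nose compressed to 9.2 mm at (245,175), and the ring mark at (302,262), unmoved to within about 0.8° (0.4 mm). The arm is clear, so I'm handing in.

```bash
python3 -c "
from workcell import bot
print(bot.finish_job())"
```

```text
the job is handed in; nothing more can be done
None
```

I laid the cutter from the wooden cradle in the V nest of the grey gauge and let go of it. I then turned the inner knob about 1.95 rad clockwise in one grasp, released it, raised the arm clear and handed the job in at about 20 s. No verdict was reported.

**Last checks:**
- **Cutter:** it lies straight along the gauge axis, within about 0.6 mm sideways. It stopped moving at the end stop, at about 0.056 m on the gauge's y axis.
- **Nip:** the sprung nose is compressed by about 2.3 mm, which gives roughly 9–10 N. It measured the same after I let go of the knob. The wrist torque while turning was 0.33 Nm, which gives about 11 N.
- **Ring mark:** unmoved to within measurement noise (about 0.4 mm).
- **Bin, case and collet:** the arm never went near them. I did not re-measure their positions at the end.

**What disagreed:**
- **Wrist torque:** the readings were noisy. One reading early in the nip gave about 9 N when the nose had compressed only about 0.6 mm. At rest the torque was no guide. I relied mainly on the nose compression.
- **Free nose length:** uncertain by about 0.3 mm, so the nip is uncertain by about 1.5 N.
- **Arm moves:** they landed up to about 3 mm off the command, so I corrected the position before seating the cutter and before gripping the knob.

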